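# Load the spring cell and hang its guard gate

### The job

Make the spring cell ready: turn the cover's red knob anticlockwise to its stop to free the bayonet, lift the cover out and set it on its black rest. Then seat each of the few loose dark springs standing on the bare worktop to the left of the papers flat in a pocket of the blue nest, one to a pocket, and last of all take the yellow guard gate from its stand and lower both its knuckles fully onto the cell's two hinge pins, leaving it closed across the front of the cell. Leave the ring gauges lying beside the cell where they are.

Things in the scene. Friction and masses are not known exactly. Their poses are not given: they have to be found in the camera images.
- cell: The spring cell, fixed to the worktop: grey base plate 190 x 214 x 10 mm with a nest block 112 (x) x 132 (y) mm, blue on top, its top 34 mm above the worktop. Origin at worktop level; nest centre at x = +15 mm, y = 0. The front, where the gate goes, faces -x of its own frame; z up. A rubber stop post (10 mm thick, 42 mm high) at x = -74, y = -58 mm stands behind the closed gate's free end.
- pocket0 (a point): centre of the floor of pocket 0 in the nest, 28 mm above the worktop; round pocket, 42 mm across, 6 mm deep, chamfered rim. Pockets lie 48 mm apart in the cell's x and 70 mm apart in its y. Covered until the cover is out.
- pocket1 (a point): centre of the floor of pocket 1 in the nest, 28 mm above the worktop; round pocket, 42 mm across, 6 mm deep, chamfered rim. Pockets lie 48 mm apart in the cell's x and 70 mm apart in its y. Covered until the cover is out.
- pocket2 (a point): centre of the floor of pocket 2 in the nest, 28 mm above the worktop; round pocket, 42 mm across, 6 mm deep, chamfered rim. Pockets lie 48 mm apart in the cell's x and 70 mm apart in its y. Covered until the cover is out.
- pocket3 (a point): centre of the floor of pocket 3 in the nest, 28 mm above the worktop; round pocket, 42 mm across, 6 mm deep, chamfered rim. Pockets lie 48 mm apart in the cell's x and 70 mm apart in its y. Covered until the cover is out.
- lock (a point): centre of the bayonet slot, on the nest's top face, 34 mm above the worktop, axes as the cell's. The slot, 34 mm long in the cell's x and 14 mm wide, goes 12 mm down, then widens to a round well 34 mm across in which the cover's cross bar turns.
- pin_seat (a point): on the hinge axis, on the lower arm of the hinge post, where the lower knuckle's underside rests: 18 mm above the worktop, at x = -85, y = +75 mm of the cell. An upright pin, 8 mm thick, 14 mm tall, tip tapered, stands here. The post, 16 mm thick and 92 mm high, stands at x = -85, y = +105 mm.
- upper_pin (a point): foot of the second, equal pin, same axis, on the upper arm, 68.5 mm above pin_seat. The arm is 8 mm thick, 16 mm wide and ends 7 mm past the axis to -y. The lower knuckle must come in under this arm, so not from straight above: bring the gate in level from the front (the cell's -x side) some 30 mm above its seated height, then lower it onto both pins.
- cap_knob (a point): middle of the red knob bar (52 long in its x, 14 thick in its y) on the cover, a grey disc 100 mm across, 6 mm thick, 0.18 kg. The point is 23 mm above the disc's underside, 13 mm below the bar's top, on the disc's axis; z up. The cover starts on the nest, locked. Seen from above it turns anticlockwise, by 50 to 85 degrees, to a stop, then lifts straight out.
- cap_bar (a point): middle of the cover's steel cross bar, 30 x 9 x 7 mm, long side along its x, parallel to the knob bar, on a 9 mm stem, 17.5 mm below the disc's underside. It is caught under the slot until the cover's x axis points along the cell's x axis (where the stop is).
- cap_rest: black rest for the cover, fixed: block 80 x 80 x 28 mm with a round through hole 42 mm across in its middle. Origin under its centre, on the worktop.
- rest_top (a point): centre of the rest's hole at its top face, 28 mm above the worktop; the parked cover's disc lies flat here with its cross bar in the hole, at any turn.
- gate_grip (a point): middle of the black grip tab on top of the yellow gate: tab 10 mm thick (the gate's x), 44 mm wide (y), its top 14 mm above this point, the leaf's top edge 14 mm below it. The gate is a leaf 8 mm thick (x), 130 mm wide (y), 88 mm tall, 0.2 kg, nearly balanced under the tab. It starts upright in its stand; z up.
- gate_hinge (a point): on the gate's hinge axis, at its lower knuckle's underside: 77 mm to +y of gate_grip and 104 mm below it. Two steel knuckles, tubes 20 mm outside, 11 inside, 12 tall: from 0 to 12 and from 70 to 82 mm above this point. The leaf starts 13 mm from the axis, to -y; its bottom edge is 2 mm above this point. Closed, the gate's x and y axes point as the cell's.
- gate_stand: grey stand of the gate, fixed: foot 56 (x) x 106 (y) mm, 8 mm thick, with two rails up to 36 mm high and a 12 mm slot along y between them, in which the gate's leaf stands on the foot. Origin under its centre; it stands on the papers, 7 mm above the worktop.
- spring_a_mid (a point): centre (half-way up) of a short dark ground-end spring, 36 mm across, 19 mm high, rigid, 31 g, standing on the worktop left of the papers; may be absent. Two to four of the four are there (the many springs sorted behind the cell, right of the papers, are not part of the job). Seated, this point is 9.5 mm above the pocket floor.
- spring_b_mid (a point): centre (half-way up) of a short dark ground-end spring, 36 mm across, 19 mm high, rigid, 31 g, standing on the worktop left of the papers; may be absent. Two to four of the four are there (the many springs sorted behind the cell, right of the papers, are not part of the job). Seated, this point is 9.5 mm above the pocket floor.
- spring_c_mid (a point): centre (half-way up) of a short dark ground-end spring, 36 mm across, 19 mm high, rigid, 31 g, standing on the worktop left of the papers; may be absent. Two to four of the four are there (the many springs sorted behind the cell, right of the papers, are not part of the job). Seated, this point is 9.5 mm above the pocket floor.
- spring_d_mid (a point): centre (half-way up) of a short dark ground-end spring, 36 mm across, 19 mm high, rigid, 31 g, standing on the worktop left of the papers; may be absent. Two to four of the four are there (the many springs sorted behind the cell, right of the papers, are not part of the job). Seated, this point is 9.5 mm above the pocket floor.
- ring_gauge_0_mid (a point): larger pale ring gauge lying flat, 52 mm across, 16 high mm; a bystander to the right of the cell; this point is 8 mm above its underside
- ring_gauge_1_mid (a point): smaller pale ring gauge lying flat, 44 mm across, 14 high mm; a bystander to the right of the cell; this point is 8 mm above its underside
There are look-alikes about, which are no part of the job. What is shaped like the cap_rest but turquoise is not meant.

How it is judged:
On the way, in this order (a step that is already met when the one before it is completed fails the run):
1. the cover is freed and lifted clear out of the nest (z of cap_knob in the frame of lock above 0.06 m), for 0.1 s.
2. every spring that is there sits flat in a pocket of the nest (((horizontal distance between spring_a_mid and pocket0 below 0.006 m and z of spring_a_mid in the frame of pocket0 between 0.006 and 0.0125 m) or (horizontal distance between spring_a_mid and pocket1 below 0.006 m and z of spring_a_mid in the frame of pocket1 between 0.006 and 0.0125 m) or (horizontal distance between spring_a_mid and pocket2 below 0.006 m and z of spring_a_mid in the frame of pocket2 between 0.006 and 0.0125 m) or (horizontal distance between spring_a_mid and pocket3 below 0.006 m and z of spring_a_mid in the frame of pocket3 between 0.006 and 0.0125 m)) and angle between each of spring_a_mid, spring_b_mid, spring_c_mid, spring_d_mid's own z axis and vertical below 0.12 rad and ((horizontal distance between spring_b_mid and pocket0 below 0.006 m and z of spring_b_mid in the frame of pocket0 between 0.006 and 0.0125 m) or (horizontal distance between spring_b_mid and pocket1 below 0.006 m and z of spring_b_mid in the frame of pocket1 between 0.006 and 0.0125 m) or (horizontal distance between spring_b_mid and pocket2 below 0.006 m and z of spring_b_mid in the frame of pocket2 between 0.006 and 0.0125 m) or (horizontal distance between spring_b_mid and pocket3 below 0.006 m and z of spring_b_mid in the frame of pocket3 between 0.006 and 0.0125 m)) and ((horizontal distance between spring_c_mid and pocket0 below 0.006 m and z of spring_c_mid in the frame of pocket0 between 0.006 and 0.0125 m) or (horizontal distance between spring_c_mid and pocket1 below 0.006 m and z of spring_c_mid in the frame of pocket1 between 0.006 and 0.0125 m) or (horizontal distance between spring_c_mid and pocket2 below 0.006 m and z of spring_c_mid in the frame of pocket2 between 0.006 and 0.0125 m) or (horizontal distance between spring_c_mid and pocket3 below 0.006 m and z of spring_c_mid in the frame of pocket3 between 0.006 and 0.0125 m)) and ((horizontal distance between spring_d_mid and pocket0 below 0.006 m and z of spring_d_mid in the frame of pocket0 between 0.006 and 0.0125 m) or (horizontal distance between spring_d_mid and pocket1 below 0.006 m and z of spring_d_mid in the frame of pocket1 between 0.006 and 0.0125 m) or (horizontal distance between spring_d_mid and pocket2 below 0.006 m and z of spring_d_mid in the frame of pocket2 between 0.006 and 0.0125 m) or (horizontal distance between spring_d_mid and pocket3 below 0.006 m and z of spring_d_mid in the frame of pocket3 between 0.006 and 0.0125 m))), for 0.2 s.
3. the gate's two knuckles are fully down on the two pins (horizontal distance between gate_hinge and pin_seat below 0.005 m and z of gate_hinge in the frame of pin_seat below 0.004 m and angle between gate_hinge's own z axis and vertical below 0.09 rad), for 0.2 s.
At the end, for the whole second after the job is handed in: Cover flat on its rest, within 10 mm of centre; every spring present flat in a pocket, within 6 mm of its centre and 3 mm of its floor; gate upright on both pins, within 5 mm of the axis and 4 mm of its seat, closed within 11 degrees of square across the cell front (all of step 2 and all of step 3 and horizontal distance between cap_knob and rest_top below 0.01 m and z of cap_knob in the frame of rest_top below 0.027 m and angle between cap_knob's own z axis and vertical below 0.08 rad and angle between the y axis of gate_hinge and the y axis of cell, either way round below 0.2 rad and y of gate_grip in the frame of cell below 0.03 m); the robot touches nothing.
It fails at once if a ring gauge beside the cell is shoved more than 3 cm (distance of any of ring_gauge_0_mid, ring_gauge_1_mid from where it was at the start of the episode above 0.03 m).
Of spring_a, spring_b, spring_c, spring_d only 2 to 4 are there at a start; the rules pass over those that are not, and their reading is None.
At some moment in a run one of spring_a, spring_b, spring_c, spring_d may be knocked a few centimetres aside while the robot is not near it.
It also fails if it takes over 210 s, if anything falls off the work surface, if the arm or the gripper's body presses on something with over 40 N, if the wrist force passes 120 N, or if a joint passes its speed limit or range.

### The arm

A 7-joint arm with a two-finger parallel gripper is mounted at the origin on a cart in front of the work surface, level with it; the furniture and walls round the work are solid. World frame = base frame: x ahead of the robot, y to its left, z up, the work surface at z = 0. Lengths are in m, angles in rad, forces in N, time in s.
With the tool pointing down it reaches from about 0.35 to 0.9 m from the base axis. Payload 7.2 kg.
Tool frame: the origin (TCP) lies on the centre line of the jaws, within the pads' length; the fingertips stand 8 mm ahead of it and the grasp point (between the pads) lies 11 mm behind it; z points along the fingers, y is the line along which they close (so a half turn about z gives the same grasp; the last joint's range is limited). The gripper opens to 88 mm and grips with 3 to 60 N. Pads are 20 mm wide; open, the fingers measure 115 mm over their backs; the gripper's body (75 mm by 178 mm) begins 61 mm behind the grasp point.
Start: joints at [1.071, 0.411, -0.013, 1.596, 0.006, 1.134, -0.082], TCP at [0.262, -0.568, 0.199] pointing down, gripper open.
Joint ranges: [-2.95, 2.95], [-0.29, 1.99], [-1.47, 1.44], [0.14, 2.54], [-1.03, 4.17], [0.13, 1.85], [-2.86, 2.86]. Speed limits (rad/s): [2.39, 2.39, 3.01, 3.01, 3.14, 3.14, 3.14].

### API

Orientations are given as a unit quaternion [w, x, y, z].
In Python, from plant import robot, imaging gives the robot as it stands.
- The arm moves only by the tool send_rows, never from a script. Its arguments are lists of equal length, an entry for each row: "dp": the shift along the tool's x, y, z in m, a list of three; "spin": the turn about the tool's z in degrees. A call has 1 to 20 rows; each row shifts and turns the commanded pose from where the row before left it, along the tool's axes as they then stand; what a row does not reach is not made up. A row lasts 1/8 s, in which the tool goes at most 62.5 mm and 10.7 degrees, less where a joint would pass 70% of its speed; a pose out of reach is approached as far as the arm can. A call is refused whole if a number of a shift passes 0.0625 or a number of a turn 10.7, either way. A call with a gripper value outside its range is refused whole. "gripper" is the finger opening in m, from 0 to 0.0878, set as the call begins (left out, the last holds). The fingers move at their own pace and stop on an object; "squeeze" is the grip in N (left out, the last holds). Time passes only in rows, so rows that do not move let the fingers close. It gives the time, the measured TCP pose, the force, the opening and the grip force at its end, in the units of the state.
- robot.read_state(): the state, without advancing time (a new reading comes with each control period).
- imaging.snapshot(name): name is "scene" or "top"; returns the picture (400x640x3 uint8, red, green, blue); there is no depth.
- imaging.camera_params(name): a dict with "camera_matrix" (3x3 intrinsics, pixels), "R" (3x3) and "t" (3): a world point X has camera coordinates R X + t. Camera axes: x right, y down, z forward; pixel columns grow to the right and rows downward; lengths in m; the calibration is good to about 2 mm. A picture is of the moment at which its call begins. camera_params takes no time and is no camera call.
- robot.sign_off(): hands the job in; it is judged then, once.
The state is a dict: "clock": time; "joints": joint angles; "joint_vel": joint speeds; "joint_torque": joint torques, N m; "eef_pos": TCP position; "tool_rot": TCP orientation; "wrist_force": force on the tool from outside, world axes, zero at the start; "moment": the same for the moment, N m; "finger_gap": finger opening in m; "grasp_force": force on a finger pad.
Only numpy, scipy, OpenCV 4.12 (cv2) and the standard library are available. Lean on these libraries where they do the work, as an engineer would, in place of code of your own. Each camera call takes 0.05 s, during which the arm holds its last target. There are 200 camera calls.

## Working session

There is one attempt and no reset: what is moved stays moved. The work goes in short steps, Python scripts to look and compute and a tool call to move; the robot and the scene stay as the last step left them, time stands still between calls to the robot, and variables do not carry over. Pictures are saved under pics/ and viewed, at most 14 in all, crops included, and the job is handed in when it is done.

Besides the shell and the picture viewer there is one more tool, called after "Call:" by a JSON object that holds its "fn" and its "kwargs", one argument or row to a line. send_rows: Moves the arm, as the interface text tells. Its arguments: {"type":"object","properties":{"dp":{"type":"array"},"spin":{"type":"array"},"gripper":{"type":"number"},"squeeze":{"type":"number"}},"required":["dp","spin"]}

```bash
mkdir -p pics; ls; python3 - <<'E'
from plant import robot, imaging
import cv2
s=robot.read_state(); print(s)
for n in("scene","top"):
    im=imaging.snapshot(n); p=imaging.camera_params(n); print(n,p)
    cv2.imwrite(f"pics/{n}0.png",cv2.resize(im[:,:,::-1],(800,500),interpolation=cv2.INTER_CUBIC)); cv2.imwrite(f"pics/{n}0_raw.png",im[:,:,::-1])
E
```

```text
pics
{'clock': 0.0, 'joints': array([ 1.07085232,  0.41187736, -0.01272361,  1.59704087,  0.00557764,
        1.13426387, -0.08216845]), 'joint_vel': array([-0.00090561,  0.00295979, -0.00034369, -0.00146508, -0.00060569,
        0.00027856,  0.00050781]), 'joint_torque': array([-1.23549984e-03, -5.87956738e+01,  6.41584955e-01, -2.91079348e+01,
       -5.38474345e-02,  1.83466641e-02,  1.23468735e-04]), 'eef_pos': array([ 0.2612858 , -0.56717819,  0.19842437]), 'tool_rot': array([-7.48839164e-04,  9.76783549e-01,  2.14227202e-01, -2.07767316e-04]), 'wrist_force': array([-0.84133576, -0.41091315, -0.34929214]), 'moment': array([-0.05862459,  0.00453477,  0.01639603]), 'grasp_force': 0.0, 'finger_gap': 0.08790652821053409}
scene {'camera_matrix': array([[397.52395216,   0.        , 325.58394119],
       [  0.        , 397.52395216, 199.77457003],
       [  0.        ,   0.        ,   1.        ]]), 'R': array([[ 0.86727722, -0.49732305,  0.02236076],
       [-0.23816999, -0.45394744, -0.85860746],
       [ 0.43715589,  0.73932503, -0.5121457 ]]), 't': array([-0.54459397,  0.14965261,  1.12690728])}
top {'camera_matrix': array([[396.61105397,   0.        , 317.96660107],
       [  0.        , 396.61105397, 199.87402112],
       [  0.        ,   0.        ,   1.        ]]), 'R': array([[ 0.01094836, -0.99969025,  0.02235017],
       [-0.98716473, -0.01436726, -0.15905777],
       [ 0.15932961, -0.02032188, -0.98701626]]), 't': array([-0.16253995,  0.53062186,  1.16282206])}
```

View pics/scene0.png

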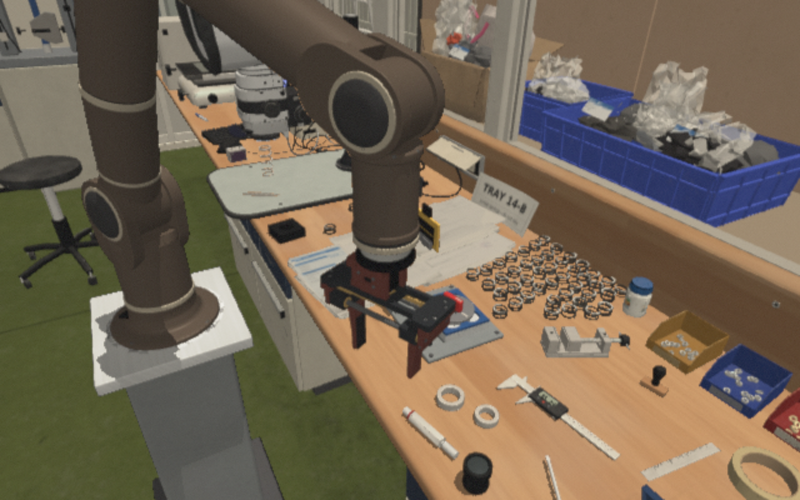

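View pics/top0.png

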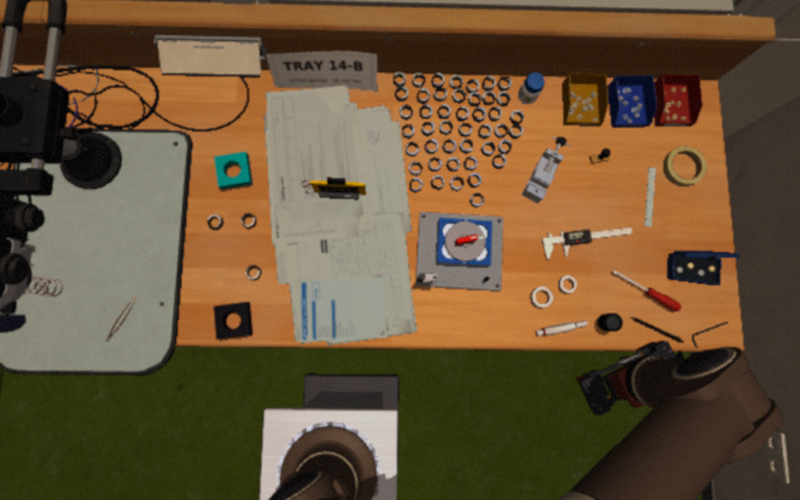

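Top view: cell at about (460,252), its hinge post at (427,280) towards the robot; gate at (340,187); three springs at (215,221), (248,220) and (253,272); black rest at (233,320). The ring gauges are at (542,296) and (568,284). I'll enlarge these areas.

```bash
cat > h.py <<'E'
import numpy as np, cv2
from plant import robot, imaging
def ray(n,u,v):
    p=imaging.camera_params(n);K,R,t=p["camera_matrix"],p["R"],p["t"]
    return -R.T@t, R.T@np.linalg.solve(K,[u,v,1.])
def px2w(n,u,v,z):
    c,d=ray(n,u,v); return c+d*(z-c[2])/d[2]
def w2px(n,X):
    p=imaging.camera_params(n); x=p["camera_matrix"]@(p["R"]@np.asarray(X,float)+p["t"]); return x[:2]/x[2]
def crop(n,u0,v0,w,h,s,out,im=None):
    if im is None: im=imaging.snapshot(n)[:,:,::-1]
    c=cv2.resize(im[v0:v0+h,u0:u0+w],None,fx=s,fy=s,interpolation=cv2.INTER_CUBIC)
    for i in range(0,w,10):
        cv2.line(c,(i*s,0),(i*s,6 if i%50 else 14),(0,255,255),1)
    for i in range(0,h,10):
        cv2.line(c,(0,i*s),(6 if i%50 else 14,i*s),(0,255,255),1)
    cv2.imwrite(out,c)
E
python3 - <<'E'
import cv2
from h import *
im=cv2.imread("pics/top0_raw.png")
a=cv2.resize(im[160:240,325:405],None,fx=7,fy=7,interpolation=cv2.INTER_CUBIC)
cv2.imwrite("pics/cell.png",a)
b=cv2.resize(im[130:275,160:310],None,fx=4,fy=4,interpolation=cv2.INTER_CUBIC)
cv2.imwrite("pics/left.png",b)
# ring centres by ellipses: check with dark threshold
g=cv2.cvtColor(im,cv2.COLOR_BGR2GRAY)
hsv=cv2.cvtColor(im,cv2.COLOR_BGR2HSV)
red=((hsv[...,0]<8)|(hsv[...,0]>172))&(hsv[...,1]>180)&(hsv[...,2]>120)
ys,xs=np.nonzero(red[170:220,340:400]); xs=xs+340;ys=ys+170
print("red",cv2.minAreaRect(np.c_[xs,ys].astype(np.float32)),xs.mean(),ys.mean(),len(xs))
ye=(hsv[...,0]>20)&(hsv[...,0]<32)&(hsv[...,1]>170)&(hsv[...,2]>120)
ys,xs=np.nonzero(ye[135:165,240:300]); print("yel",cv2.minAreaRect(np.c_[xs+240,ys+135].astype(np.float32)))
print("rest",px2w("top",186.5,256.5,.028),"base",px2w("top",186.5,256.5,0))
for u,v in((172,177),(199,176.5),(202.5,217.5)): print(px2w("top",u,v,.019))
E
```

```text
red ((372.423095703125, 191.11538696289062), (3.9223227500915527, 14.904828071594238), 78.69007110595703) 371.48979591836735 191.42857142857142 49
yel ((269.0058898925781, 146.3463897705078), (42.08427047729492, 2.0753886699676514), 2.2025983333587646)
rest [0.35784312 0.23567366 0.028     ] base [0.3582494  0.24417989 0.        ]
[0.60220393 0.29870575 0.019     ]
[0.60512172 0.21535624 0.019     ]
[0.47684458 0.19719501 0.019     ]
```

View pics/cell.png

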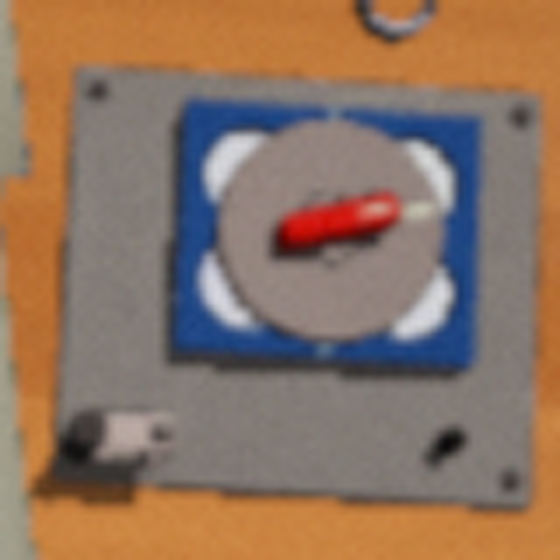

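View pics/left.png

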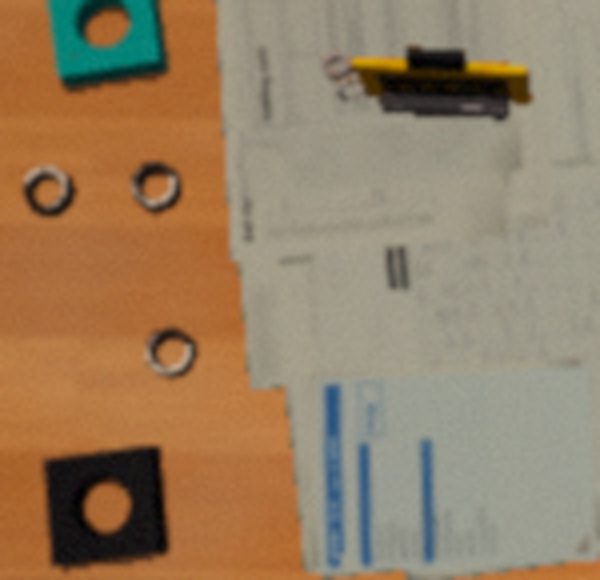

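The cell crop shows plate corners at about (78,70), (540,95), (527,507), (60,478), disc centre (330,231), and the knob bar running (275,240) to (400,207). The left crop shows springs at (48,190), (156,187), (171,353), the rest's hole at (107,506), and the gate tab at (410–466, 47–68).

```bash
python3 - <<'E'
from h import *
from scipy.optimize import least_squares
C=lambda p:(325+(p[0]+.5)/7-.5,160+(p[1]+.5)/7-.5)
L=lambda p:(160+(p[0]+.5)/4-.5,130+(p[1]+.5)/4-.5)
obs=[((78,70),(95,107,10)),((540,95),(95,-107,10)),((527,507),(-95,-107,10)),
 ((188,100),(71,66,34)),((480,117),(71,-66,34)),((472,365),(-41,-66,34)),
 ((330,231),(15,0,40)),((162,433),(-85,75,100))]
def P(q,l):
    c,s=np.cos(q[2]),np.sin(q[2]); x,y,z=np.array(l)/1000
    return np.array([q[0]+c*x-s*y,q[1]+s*x+c*y,z])
f=lambda q:np.concatenate([w2px("top",P(q,l))-C(o) for o,l in obs])
r=least_squares(f,[.55,-.32,-.05],loss="soft_l1"); print("cell",r.x,np.round(r.fun.reshape(-1,2),2))
print("camC",ray("top",0,0)[0])
print("disc c",px2w("top",*C((330,231)),.040), "nest by fit",P(r.x,(15,0,40)))
a=px2w("top",*C((278,240)),.0700);b=px2w("top",*C((400,207)),.07);print("knob ends",a,b,(a+b)/2,np.linalg.norm(a-b),np.degrees(np.arctan2(*(b-a)[1::-1])))
print("rest",px2w("top",*L((107,506)),.028))
for p in((46,170),(161,165),): pass
for p in((48,190),(156,187),(171,353)): print("spr",px2w("top",*L(p),.0095),px2w("top",*L(p),.019))
for p in((50,460),(160,448),(167,552),(56,566)): print("restcorner",px2w("top",*L(p),.028))
for p in((410,47),(464,49),(466,68),(412,66)): print("tab z.131",px2w("top",*L(p),.131))
for p in((349,60),(531,70)): print("leaf top",px2w("top",*L(p),.103))
print("knuck", px2w("top",*L((337,68)),.015+.08))
E
```

```text
cell [ 0.54249081 -0.31829759 -0.04582957] [[ 1.27 -1.79]
 [ 2.34 -1.28]
 [ 2.85 -0.56]
 [-1.12  0.39]
 [-0.55  0.53]
 [-0.38  0.74]
 [-0.59  0.31]
 [-0.53  0.34]]
camC [ 0.34031875 -0.13123529  1.23575661]
disc c [ 0.55847879 -0.32080527  0.04      ] nest by fit [ 0.55747506 -0.3189848   0.04      ]
knob ends [ 0.54876066 -0.29370041  0.07      ] [ 0.56391557 -0.34627769  0.07      ] [ 0.55633811 -0.31998905  0.07      ] 0.05471783618985084 -73.92086011404265
rest [0.35894995 0.23611568 0.028     ]
spr [0.60382981 0.303201   0.0095    ] [0.60178835 0.29983536 0.019     ]
spr [0.60757177 0.21925578 0.0095    ] [0.60550132 0.21654047 0.019     ]
spr [0.47674095 0.20007663 0.0095    ] [0.47568406 0.19750991 0.019     ]
restcorner [0.39267152 0.28080943 0.028     ]
restcorner [0.40264677 0.19920916 0.028     ]
restcorner [0.32550391 0.18953208 0.028     ]
restcorner [0.31436558 0.27097281 0.028     ]
tab z.131 [0.68703812 0.00881658 0.131     ]
tab z.131 [ 0.68624225 -0.0300328   0.131     ]
tab z.131 [ 0.67209457 -0.0318637   0.131     ]
tab z.131 [0.67289707 0.00691147 0.131     ]
leaf top [0.68508232 0.05684909 0.103     ]
leaf top [ 0.67982287 -0.07725636  0.103     ]
knuck [0.68121681 0.06679693 0.095     ]
```

```bash
cat >> h.py <<'E'
from scipy.spatial.transform import Rotation as Ro
def go(x,y,z,psi=None):
    "spin needed to have tool y at psi deg (mod 180), then shift in the spun tool axes"
    s=robot.read_state(); w=s["tool_rot"]; M=Ro.from_quat([w[1],w[2],w[3],w[0]]).as_matrix()
    cur=np.degrees(np.arctan2(M[1,1],M[0,1])); d=0 if psi is None else (psi-cur+90)%180-90
    M2=Ro.from_euler("z",d,degrees=True).as_matrix()@M
    print("psi %.1f spin %.1f (or %.1f) dp mm"%(cur,-d,-d+180*np.sign(d)),np.round(1000*M2.T@(np.array([x,y,z])-s["eef_pos"]),1),"tilt",np.round(M[:2,2],4),"clock",s["clock"],"q7 %.2f"%s["joints"][6])
E
python3 - <<'E'
from h import *
from scipy.optimize import least_squares
C=lambda p:(325+(p[0]+.5)/7-.5,160+(p[1]+.5)/7-.5)
obs=[((78,70),(95,107,10)),((540,95),(95,-107,10)),((527,507),(-95,-107,10)),((60,478),(-95,107,10)),
 ((188,100),(71,66,34)),((480,117),(71,-66,34)),((472,365),(-41,-66,34)),
 ((330,231),(15,0,40)),((162,433),(-85,75,100))]
def P(q,l):
    c,s=np.cos(q[2]),np.sin(q[2]); x,y,z=np.array(l)/1000
    if l[2]==10: x+=q[3];y+=q[4]
    return np.array([q[0]+c*x-s*y,q[1]+s*x+c*y,z])
f=lambda q:np.concatenate([w2px("top",P(q,l))-C(o) for o,l in obs])
r=least_squares(f,[.55,-.32,-.05,0,0]); print("cell",r.x,np.round(r.fun.reshape(-1,2),2))
n=P(r.x,(15,0,34));print("nest",n,np.degrees(r.x[2]))
for l in((39,35,28),(39,-35,28),(-9,35,28),(-9,-35,28),(-85,75,18)): print(l,P(r.x,l))
go(.557,-.320,.12,13.5)
E
```

```text
cell [ 0.5439457  -0.32024291 -0.04574617 -0.00505168  0.00748391] [[-0.55 -0.82]
 [ 0.56 -0.32]
 [ 1.03  0.46]
 [-1.02  0.57]
 [-0.5  -0.05]
 [ 0.06  0.08]
 [ 0.25  0.28]
 [ 0.04 -0.14]
 [ 0.14 -0.15]]
nest [ 0.55893001 -0.32092886  0.034     ] -2.6210622806058756
(39, 35, 28) [ 0.58450546 -0.287063    0.028     ]
(39, -35, 28) [ 0.58130435 -0.35698977  0.028     ]
(-9, 35, 28) [ 0.53655568 -0.28486795  0.028     ]
(-9, -35, 28) [ 0.53335456 -0.35479472  0.028     ]
(-85, 75, 18) [ 0.4624644 -0.2414343  0.018    ]
psi -65.3 spin -78.8 (or 101.2) dp mm [171.4 345.3  78. ] tilt [-0.0007  0.0012] clock 0.1 q7 -0.08
```

Call:
{"fn": "send_rows", "kwargs": {
  "dp": [
    [0,0,0],
    [0,0,0],
    [0,0,0],
    [0,0,0],
    [0,0,0],
    [0,0,0],
    [0,0,0],
    [0,0,0],
    [0,0,0],
    [0,0,0]
  ],
  "spin": [-9.8,-9.8,-9.8,-9.8,-9.8,-9.8,-9.8,-9.8,0,0]
}}

```text
clock: 1.35
eef_pos: [0.2614, -0.5676, 0.199]
tool_rot: [-0.0, 0.623, 0.782, 0.0]
wrist_force: [-0.0, -0.2, 0.2]
finger_gap: 0.0878
grasp_force: 0.0
```

Call:
{"fn": "send_rows", "kwargs": {
  "dp": [
    [0.017,0.0345,0.0],
    [0.017,0.0345,0.0],
    [0.017,0.0345,0.0],
    [0.017,0.0345,0.0],
    [0.017,0.0345,0.01],
    [0.017,0.0345,0.01],
    [0.017,0.0345,0.015],
    [0.017,0.0345,0.015],
    [0.017,0.0345,0.015],
    [0.017,0.0345,0.015],
    [0,0,0],
    [0,0,0]
  ],
  "spin": [0,0,0,0,0,0,0,0,0,0,0,0]
}}

```text
clock: 2.85
eef_pos: [0.5585, -0.3241, 0.1192]
tool_rot: [-0.0, 0.622, 0.783, -0.0]
wrist_force: [0.2, -1.2, 0.7]
finger_gap: 0.0878
grasp_force: 0.0
```

```bash
python3 - <<'E'
from h import *
go(.558,-.3205,.052,14.5)
im=imaging.snapshot("scene")[:,:,::-1]
u,v=w2px("scene",[.558,-.32,.07]).astype(int);print(u,v)
crop("scene",u-60,v-50,120,90,6,"pics/knob.png",im)
E
```

```text
psi 13.1 spin -1.4 (or 178.6) dp mm [ 3.7  0.5 67.1] tilt [-0.0007 -0.0005] clock 2.85 q7 0.50
361 236
```

View pics/knob.png

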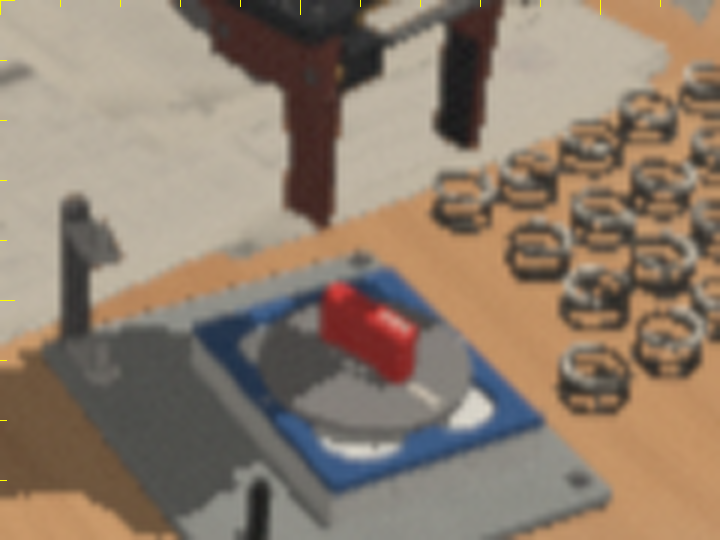

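The scene crop shows the knob bar's top centre at about (371,312), within a few mm of the prediction, with the open jaws clear above it. Now I'll descend and grip.

Call:
{"fn": "send_rows", "kwargs": {
  "dp": [
    [0.0035,0.0005,0.015],
    [0,0,0.015],
    [0,0,0.015],
    [0,0,0.012],
    [0,0,0.006],
    [0,0,0.004],
    [0,0,0]
  ],
  "spin": [-1.4,0,0,0,0,0,0]
}}

```text
clock: 3.78
eef_pos: [0.5586, -0.3201, 0.0522]
tool_rot: [-0.0, 0.612, 0.791, -0.0]
wrist_force: [-0.2, -0.6, 0.6]
finger_gap: 0.0881
grasp_force: 0.0
```

Call:
{"fn": "send_rows", "kwargs": {
  "dp": [
    [0,0,0],
    [0,0,0],
    [0,0,0],
    [0,0,0],
    [0,0,0],
    [0,0,0],
    [0,0,0],
    [0,0,0]
  ],
  "spin": [0,0,0,0,0,0,0,0],
  "gripper": 0.005,
  "squeeze": 25
}}

```text
clock: 4.78
eef_pos: [0.5585, -0.3201, 0.0522]
tool_rot: [-0.0, 0.612, 0.791, -0.0]
wrist_force: [-0.5, 0.8, 0.1]
finger_gap: 0.011
grasp_force: 0.0
```

```bash
python3 - <<'E'
from h import *
go(.5589,-.3209,.052,14.5); s=robot.read_state(); print(s["moment"],s["wrist_force"],s["eef_pos"])
E
```

```text
psi 14.5 spin 0.0 (or -180.0) dp mm [-0.8  0.1  0.2] tilt [-0.  0.] clock 4.775 q7 0.49
[-0.05799709 -0.1273266   0.00324458] [-0.48869049  0.7541384   0.13820039] [ 0.55854877 -0.320135    0.05221652]
```

Call:
{"fn": "send_rows", "kwargs": {
  "dp": [
    [0,0,0],
    [0,0,0],
    [0,0,0],
    [0,0,0]
  ],
  "spin": [0,0,0,0]
}}

```text
clock: 5.28
eef_pos: [0.5585, -0.3201, 0.0522]
tool_rot: [-0.0, 0.612, 0.791, -0.0]
wrist_force: [0.1, 0.1, 0.3]
finger_gap: 0.0052
grasp_force: 0.0
```

```bash
python3 - <<'E'
from h import *
crop("scene",301,186,120,90,6,"pics/knob2.png")
E
```

```text
(no output)
```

View pics/knob2.png

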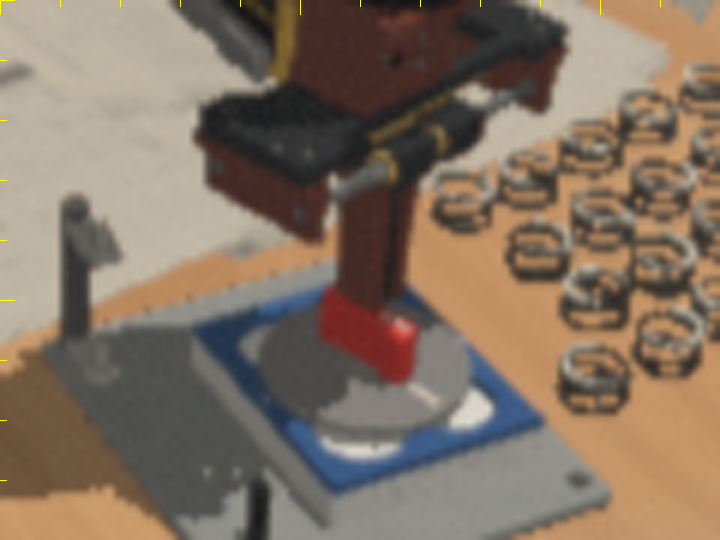

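The bar sits in front of the closed fingers, so nothing was gripped. I'll check the geometry before going on.

```bash
python3 - <<'E'
from h import *
F=lambda p:(301+(p[0]+.5)/6-.5,186+(p[1]+.5)/6-.5)
inv=lambda q:((q[0]-301+.5)*6-.5,(q[1]-186+.5)*6-.5)
for X in((.5585,-.3201,.0442),(.5585,-.3201,.0632),(.5589,-.3209,.070),(.5589,-.3209,.040),(.5589,-.3209,.034)): print(X,np.round(inv(w2px("scene",X)),0))
d=np.radians(-76); e=np.array([np.cos(d),np.sin(d),0])*.026
for s in(-1,1): print("bar end top",np.round(inv(w2px("scene",np.array([.5589,-.3209,.07])+s*e))))
print(px2w("scene",*F((365,367)),.040), px2w("scene",*F((371,312)),.07))
E
```

```text
(0.5585, -0.3201, 0.0442) [364. 351.]
(0.5585, -0.3201, 0.0632) [367. 318.]
(0.5589, -0.3209, 0.07) [370. 307.]
(0.5589, -0.3209, 0.04) [366. 359.]
(0.5589, -0.3209, 0.034) [365. 369.]
bar end top [328. 282.]
bar end top [413. 332.]
[ 0.55525965 -0.32581448  0.04      ] [ 0.55707819 -0.32438297  0.07      ]
```

```bash
python3 - <<'E'
from h import *
inv=lambda q:((q[0]-301+.5)*6-.5,(q[1]-186+.5)*6-.5)
a=np.radians(13.1); d=np.array([np.cos(a),np.sin(a),0])
for z in(.111,.12,.13,.14):
  for s in(-1,1): print(z,s,np.round(inv(w2px("scene",np.array([.5585,-.3241,z])+s*.05*d))))
E
```

```text
0.111 -1 [303. 280.]
0.111 1 [452. 197.]
0.12 -1 [304. 263.]
0.12 1 [454. 181.]
0.13 -1 [305. 244.]
0.13 1 [456. 162.]
0.14 -1 [306. 225.]
0.14 1 [458. 144.]
```

The projection shows the real fingertips about 30 mm higher than the stated tool offset implies, so they closed just above the bar. I'll open and go down carefully while watching the force.

Call:
{"fn": "send_rows", "kwargs": {
  "dp": [
    [0,0,0],
    [0,0,0],
    [0,0,0],
    [0,0,0],
    [0,0,0],
    [0,0,0],
    [0,0,0],
    [0,0,0.002],
    [0,0,0.002],
    [0,0,0.002]
  ],
  "spin": [0,0,0,0,0,0,0,0,0,0],
  "gripper": 0.06
}}

```text
clock: 6.58
eef_pos: [0.5585, -0.3201, 0.046]
tool_rot: [-0.0, 0.612, 0.791, -0.0]
wrist_force: [-0.6, 0.1, 0.2]
finger_gap: 0.0599
grasp_force: 0.0
```

Call:
{"fn": "send_rows", "kwargs": {
  "dp": [
    [0,0,0.003],
    [0,0,0.003],
    [0,0,0]
  ],
  "spin": [0,0,0]
}}

```text
clock: 6.95
eef_pos: [0.5583, -0.32, 0.0398]
tool_rot: [-0.0, 0.612, 0.791, -0.0]
wrist_force: [-0.3, -0.5, 0.2]
finger_gap: 0.0598
grasp_force: 0.0
```

Call:
{"fn": "send_rows", "kwargs": {
  "dp": [
    [0,0,0.003],
    [0,0,0.003],
    [0,0,0.003],
    [0,0,0.003],
    [0,0,0.002],
    [0,0,0]
  ],
  "spin": [0,0,0,0,0,0]
}}

```text
clock: 7.7
eef_pos: [0.5584, -0.3201, 0.026]
tool_rot: [-0.0, 0.612, 0.791, -0.0]
wrist_force: [-0.0, 1.9, -0.4]
finger_gap: 0.06
grasp_force: 0.0
```

Call:
{"fn": "send_rows", "kwargs": {
  "dp": [
    [0,0,0],
    [0,0,0],
    [0,0,0],
    [0,0,0],
    [0,0,0],
    [0,0,0],
    [0,0,0],
    [0,0,0]
  ],
  "spin": [0,0,0,0,0,0,0,0],
  "gripper": 0.005,
  "squeeze": 25
}}

```text
clock: 8.7
eef_pos: [0.5586, -0.3201, 0.0263]
tool_rot: [0.0, 0.612, 0.791, 0.0]
wrist_force: [0.5, -1.0, 1.4]
finger_gap: 0.0136
grasp_force: 25.0
```

```bash
python3 - <<'E'
from h import *
s=robot.read_state(); print(s["moment"],s["wrist_force"],s["finger_gap"],s["grasp_force"])
E
```

```text
[-0.01579882 -0.03476101 -0.00837839] [ 0.51512378 -0.95775729  1.37257206] 0.013631023326318058 24.959360361099243
```

Gripped: gap 13.6 mm on the 14 mm bar at 25 N. Now turning anticlockwise.

Call:
{"fn": "send_rows", "kwargs": {
  "dp": [
    [0,0,0],
    [0,0,0],
    [0,0,0],
    [0,0,0],
    [0,0,0],
    [0,0,0],
    [0,0,0],
    [0,0,0],
    [0,0,0],
    [0,0,0],
    [0,0,0]
  ],
  "spin": [-6,-6,-6,-6,-6,-6,-6,-6,-6,-6,0]
}}

```text
clock: 10.07
eef_pos: [0.5586, -0.3203, 0.0263]
tool_rot: [0.0, 0.135, 0.991, 0.0]
wrist_force: [0.2, -0.3, 0.4]
finger_gap: 0.0137
grasp_force: 25.0
```

```bash
python3 - <<'E'
from h import *
s=robot.read_state(); print(s["moment"],s["wrist_force"],s["finger_gap"],s["grasp_force"]); go(.5589,-.3209,.026)
E
```

```text
[-0.01232121 -0.10076741  0.04967714] [ 0.20450243 -0.27294387  0.40777283] 0.013732843409991561 24.966708719730377
psi 74.5 spin 0.0 (or 0.0) dp mm [-0.5 -0.5  0.3] tilt [0.0002 0.0001] clock 10.075 q7 1.37
```

Call:
{"fn": "send_rows", "kwargs": {
  "dp": [
    [0,0,0],
    [0,0,0],
    [0,0,0],
    [0,0,0],
    [0,0,0]
  ],
  "spin": [-3,-3,-3,-3,0]
}}

```text
clock: 10.7
eef_pos: [0.5586, -0.3202, 0.0263]
tool_rot: [0.0, 0.031, 1.0, -0.0]
wrist_force: [0.1, -0.2, 1.6]
finger_gap: 0.0136
grasp_force: 25.0
```

```bash
python3 - <<'E'
from h import *
s=robot.read_state(); print(s["moment"],s["wrist_force"],s["finger_gap"],s["grasp_force"]); go(.5589,-.3209,.026)
E
```

```text
[ 0.00593847 -0.15017179  0.04536354] [ 0.09270528 -0.18817897  1.58591253] 0.01360267205077484 24.96691793203354
psi 86.4 spin 0.0 (or 0.0) dp mm [-0.4 -0.6  0.3] tilt [ 0.     -0.0001] clock 10.7 q7 1.55
```

Call:
{"fn": "send_rows", "kwargs": {
  "dp": [
    [0,0,0],
    [0,0,0],
    [0,0,0],
    [0,0,0]
  ],
  "spin": [-1,-1,-1,0]
}}

```text
clock: 11.2
eef_pos: [0.5587, -0.3204, 0.0263]
tool_rot: [0.0, 0.004, 1.0, -0.0]
wrist_force: [-0.0, -1.1, 0.8]
finger_gap: 0.014
grasp_force: 25.0
```

```bash
python3 - <<'E'
from h import *
s=robot.read_state(); print(s["moment"],s["wrist_force"],s["finger_gap"],s["grasp_force"]); go(.5589,-.3209,.026)
E
```

```text
[-0.20570744 -0.23717184 -0.01601219] [-0.01587448 -1.08938383  0.78013786] 0.014004910363571764 24.95936930179596
psi 89.5 spin 0.0 (or 0.0) dp mm [-0.2 -0.5  0.3] tilt [ 0.0003 -0.0003] clock 11.2 q7 1.59
```

Call:
{"fn": "send_rows", "kwargs": {
  "dp": [
    [0,0,0],
    [0,0,-0.002],
    [0,0,-0.002],
    [0,0,-0.002],
    [0,0,0]
  ],
  "spin": [1.5,0,0,0,0]
}}

```text
clock: 11.82
eef_pos: [0.5586, -0.3201, 0.0324]
tool_rot: [0.0, 0.017, 1.0, 0.0]
wrist_force: [0.3, -0.2, -0.9]
finger_gap: 0.0137
grasp_force: 25.0
```

Call:
{"fn": "send_rows", "kwargs": {
  "dp": [
    [0,0,-0.003],
    [0,0,-0.003],
    [0,0,-0.003],
    [0,0,-0.003],
    [0,0,0]
  ],
  "spin": [0,0,0,0,0]
}}

```text
clock: 12.45
eef_pos: [0.5588, -0.3202, 0.0446]
tool_rot: [0.0, 0.017, 1.0, -0.0]
wrist_force: [-1.0, 0.1, -1.4]
finger_gap: 0.014
grasp_force: 25.0
```

Call:
{"fn": "send_rows", "kwargs": {
  "dp": [
    [0,0,-0.005],
    [0,0,-0.01],
    [0,0,-0.02],
    [0,0,-0.02],
    [0,0,-0.02],
    [0,0,-0.01],
    [0,0,0],
    [0,0,0]
  ],
  "spin": [0,0,0,0,0,0,0,0]
}}

```text
clock: 13.45
eef_pos: [0.5581, -0.3201, 0.1286]
tool_rot: [-0.0, 0.017, 1.0, 0.0]
wrist_force: [0.5, 0.3, -3.5]
finger_gap: 0.0138
grasp_force: 25.0
```

```bash
python3 - <<'E'
from h import *
im=imaging.snapshot("top")[:,:,::-1]; cv2.imwrite("pics/lift_raw.png",im)
crop("scene",290,150,150,125,5,"pics/lift.png")
s=robot.read_state(); print(s["wrist_force"],s["finger_gap"]);go(.359,.236,.13)
E
```

```text
[-0.36479662 -0.77240233 -2.37002192] 0.0137430254754674
psi 88.0 spin 0.0 (or 0.0) dp mm [217.9 548.9  -1. ] tilt [-0.0012  0.0007] clock 13.55 q7 1.64
```

View pics/lift.png

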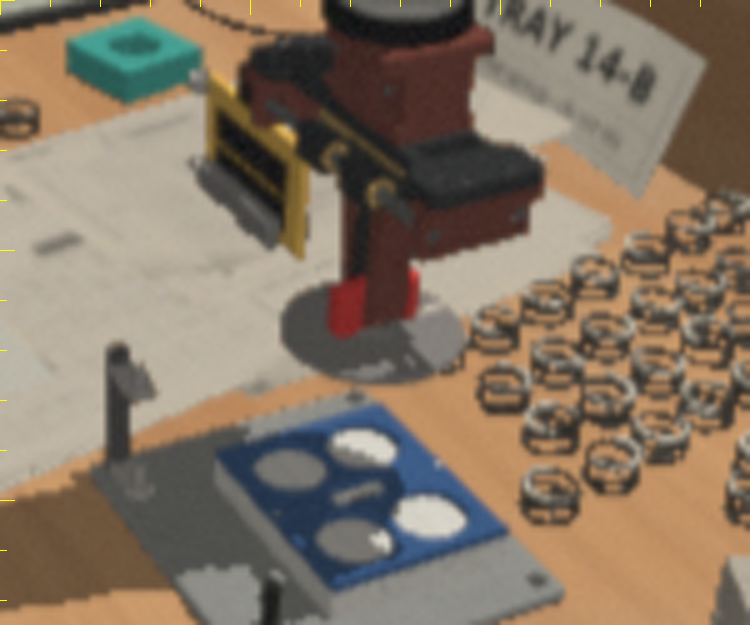

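The cover is out of the nest and hanging level, and all four pockets are visible. Now carrying it to the rest.

Call:
{"fn": "send_rows", "kwargs": {
  "dp": [
    [0.007,0.0175,0],
    [0.0136,0.0343,0],
    [0.0136,0.0343,0],
    [0.0136,0.0343,0],
    [0.0136,0.0343,0],
    [0.0136,0.0343,0],
    [0.0136,0.0343,0],
    [0.0136,0.0343,0],
    [0.0136,0.0343,0],
    [0.0136,0.0343,0],
    [0.0136,0.0343,0],
    [0.0136,0.0343,0],
    [0.0136,0.0343,0],
    [0.0136,0.0343,0],
    [0.0136,0.0343,0],
    [0.0136,0.0343,0],
    [0.007,0.0175,0],
    [0,0,0],
    [0,0,0]
  ],
  "spin": [0,0,0,0,0,0,0,0,0,0,0,0,0,0,0,0,0,0,0]
}}

```text
clock: 15.92
eef_pos: [0.3591, 0.2356, 0.129]
tool_rot: [-0.0, 0.017, 1.0, -0.001]
wrist_force: [0.1, 0.3, -1.2]
finger_gap: 0.0141
grasp_force: 25.0
```

```bash
python3 - <<'E'
from h import *
im=cv2.imread("pics/lift_raw.png")
# refine rest hole & springs & pockets in top view numerically
def blob(mask,u0,v0,w,h):
    n,l,st,c=cv2.connectedComponentsWithStats(mask[v0:v0+h,u0:u0+w].astype(np.uint8)); 
    return [(st[i,4],np.round(c[i]+[u0,v0],2)) for i in range(1,n) if st[i,4]>15]
hsv=cv2.cvtColor(im,cv2.COLOR_BGR2HSV)
print("rest dark",[(a,c,px2w("top",*c,.028)) for a,c in blob(hsv[...,2]<60,165,235,45,45)])
g0=cv2.imread("pics/top0_raw.png"); h0=cv2.cvtColor(g0,cv2.COLOR_BGR2HSV)
m=(h0[...,2]>60)
print("hole",[(a,c,px2w("top",*c,.014)) for a,c in blob(m,176,247,22,20)])
go(.359,.236,.13); print(robot.read_state()["wrist_force"],robot.read_state()["finger_gap"])
E
```

```text
rest dark [(np.int32(598), array([186.01, 256.26]), array([0.3585376, 0.2371754, 0.028    ])), (np.int32(86), array([187.06, 278.51]), array([0.29321895, 0.2299278 , 0.028     ]))]
hole [(np.int32(134), array([186.45, 256.28]), array([0.35870389, 0.24011891, 0.014     ]))]
psi 88.0 spin 0.0 (or 0.0) dp mm [ 0.1  0.4 -1. ] tilt [-0.0002 -0.0011] clock 15.925 q7 0.53
[ 0.12545964  0.33259213 -1.19775446] 0.014082583782281206
```

Call:
{"fn": "send_rows", "kwargs": {
  "dp": [
    [0,0.0005,0.01],
    [0,0,0.02],
    [0,0,0.02],
    [0,0,0.02],
    [0,0,0.01],
    [0,0,0.005],
    [0,0,0.005],
    [0,0,0.005],
    [0,0,0.003],
    [0,0,0]
  ],
  "spin": [0,0,0,0,0,0,0,0,0,0]
}}

```text
clock: 17.18
eef_pos: [0.3595, 0.237, 0.0312]
tool_rot: [-0.0, 0.017, 1.0, -0.0]
wrist_force: [-0.8, 0.6, -2.1]
finger_gap: 0.0137
grasp_force: 25.0
```

Call:
{"fn": "send_rows", "kwargs": {
  "dp": [
    [0,0,0.003],
    [0,0,0.003],
    [0,0,0.002],
    [0,0,0.0015],
    [0,0,0]
  ],
  "spin": [0,0,0,0,0]
}}

```text
clock: 17.8
eef_pos: [0.3594, 0.237, 0.0216]
tool_rot: [-0.0, 0.017, 1.0, -0.0]
wrist_force: [-0.2, 0.2, -1.2]
finger_gap: 0.014
grasp_force: 25.0
```

Call:
{"fn": "send_rows", "kwargs": {
  "dp": [
    [0,0,0.001],
    [0,0,0.001],
    [0,0,0]
  ],
  "spin": [0,0,0]
}}

```text
clock: 18.18
eef_pos: [0.3596, 0.237, 0.0202]
tool_rot: [0.0, 0.017, 1.0, -0.0]
wrist_force: [-1.7, -1.7, 6.7]
finger_gap: 0.014
grasp_force: 25.0
```

Call:
{"fn": "send_rows", "kwargs": {
  "dp": [
    [0,0,0],
    [0,0,0],
    [0,0,0],
    [0,0,0],
    [0,0,-0.01],
    [0,0,-0.02],
    [0,0,-0.03],
    [0,0,-0.03],
    [0,0,0]
  ],
  "spin": [0,0,0,0,0,0,0,0,0],
  "gripper": 0.05
}}

```text
clock: 19.3
eef_pos: [0.3607, 0.2378, 0.1119]
tool_rot: [0.002, 0.017, 1.0, 0.001]
wrist_force: [0.2, -0.2, 0.3]
finger_gap: 0.0496
grasp_force: 0.0
```

```bash
python3 - <<'E'
from h import *
s=robot.read_state(); print(s["wrist_force"])
im=imaging.snapshot("scene")[:,:,::-1]
u,v=w2px("scene",[.40,.24,.03]).astype(int);print(u,v)
im2=imaging.snapshot("top")[:,:,::-1]; cv2.imwrite("pics/placed_raw.png",im2)
a=cv2.resize(im[v-45:v+45,u-60:u+60],None,fx=6,fy=6,interpolation=cv2.INTER_CUBIC)
cv2.imwrite("pics/placed.png",a)
go(.477,.199,.12)
E
```

```text
[ 0.15543654 -0.21296518  0.34732278]
239 177
psi 88.0 spin 0.0 (or 0.0) dp mm [-118.6  -33.6  -10. ] tilt [ 0.0009 -0.0003] clock 19.4 q7 0.49
```

View pics/placed.png

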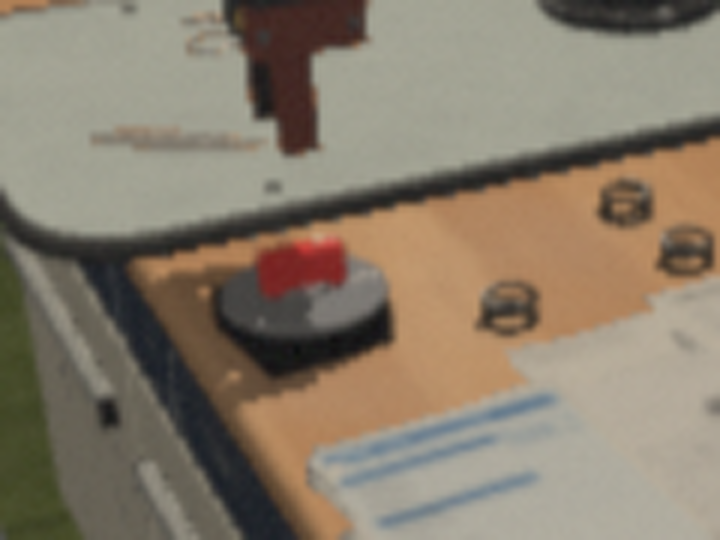

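The cover sits flat on the black rest, and the last TCP height of 20.2 mm agrees with that. The three springs appear at crop positions (510,308), (685,250) and (626,202). I'll refine the spring and pocket positions with both cameras.

```bash
cat >> h.py <<'E'
def springs(im,pts,z=.0095,n="top",r=11):
    out=[]
    for X in pts:
        u,v=np.round(w2px(n,[X[0],X[1],z])).astype(int); w=im[v-r:v+r+1,u-r:u+r+1].astype(float)
        bg=np.median(w.reshape(-1,3),0); d=np.abs(w-bg).sum(2)
        k=(d>70).astype(np.uint8)
        (cu,cv_),rad=cv2.minEnclosingCircle(np.argwhere(k)[:,::-1].astype(np.float32))
        ys,xs=np.nonzero(k); c=((xs.min()+xs.max())/2+u-r,(ys.min()+ys.max())/2+v-r)
        out.append(px2w(n,*c,z)); print(n,"bbox",np.round(c,1),np.ptp(xs)+1,np.ptp(ys)+1,np.round(out[-1],4))
    return out
E
python3 - <<'E'
from h import *
im=cv2.imread("pics/placed_raw.png")
springs(im,[(.4767,.2),(.6076,.2193),(.6038,.3032)])
for p in((510,308),(685,250),(626,202)): print("scene",px2w("scene",179+(p[0]+.5)/6-.5,132+(p[1]+.5)/6-.5,.0095))
for p in((290,470),(365,447),(430,517),(355,542)): print("pocket scene",px2w("scene",290+(p[0]+.5)/5-.5,150+(p[1]+.5)/5-.5,.031))
hsv=cv2.cvtColor(im,cv2.COLOR_BGR2HSV)
for X in((.5845,-.2871),(.5813,-.357),(.5366,-.2849),(.5334,-.3548)):
    u,v=w2px("top",[*X,.034]); print("fit px",u,v,end=" ")
    u0,v0=int(u)-9,int(v)-9; k=(hsv[v0:v0+19,u0:u0+19,1]<100).astype(np.uint8)
    n,l,st,c=cv2.connectedComponentsWithStats(k); i=1+np.argmax(st[1:,4]); print(st[i],c[i]+[u0,v0],px2w("top",*(c[i]+[u0,v0]),.031))
cv2.imwrite("pics/poc.png",cv2.resize(im[160:240,325:405],None,fx=7,fy=7,interpolation=cv2.INTER_CUBIC))
E
```

```text
top bbox [202.5 217.5] 14 14 [0.4779 0.1998 0.0095]
top bbox [199.  176.5] 13 14 [0.6072 0.2181 0.0095]
top bbox [172.  177.5] 13 12 [0.6026 0.302  0.0095]
scene [0.47645654 0.1997984  0.0095    ]
scene [0.60686674 0.22126567 0.0095    ]
scene [0.60253352 0.30357542 0.0095    ]
pocket scene [ 0.53582608 -0.28553769  0.031     ]
pocket scene [ 0.58623027 -0.28753971  0.031     ]
pocket scene [ 0.5812208  -0.35839871  0.031     ]
pocket scene [ 0.5322811  -0.35670518  0.031     ]
fit px 360.47184587357407 184.4842611583554 [  3   3  14  14 156] [360.56410256 184.6474359 ] [ 0.58459758 -0.28777306  0.031     ]
fit px 382.97700958900043 185.83902099321992 [  3   4  14  13 152] [382.86184211 186.        ] [ 0.58138642 -0.35719666  0.031     ]
fit px 359.85411443360636 199.742267927205 [  3   3  14  14 156] [359.71153846 199.71153846] [ 0.53717962 -0.28484318  0.031     ]
fit px 382.5011784799428 201.09416669561375 [  3   3  14  14 156] [382.37179487 201.25641026] [ 0.53336894 -0.3549495   0.031     ]
```

Call:
{"fn": "send_rows", "kwargs": {
  "dp": [
    [-0.0237,-0.0066,0],
    [-0.0237,-0.0066,0],
    [-0.0237,-0.0066,0],
    [-0.0237,-0.0066,0],
    [-0.0237,-0.0066,0.01],
    [0,0,0.025],
    [0,0,0.025],
    [0,0,0.02],
    [0,0,0.01],
    [0,0,0]
  ],
  "spin": [0,0,0,0,0,0,0,0,0,0]
}}

```text
clock: 20.65
eef_pos: [0.4766, 0.1999, 0.0191]
tool_rot: [-0.001, 0.017, 1.0, -0.0]
wrist_force: [0.4, -0.0, 0.2]
finger_gap: 0.0496
grasp_force: 0.0
```

```bash
python3 - <<'E'
from h import *
go(.4770,.1999,-.012,88)
E
```

```text
psi 88.1 spin 0.1 (or -179.9) dp mm [-0.4  0.  31.1] tilt [-0.0011 -0.0003] clock 20.65 q7 0.53
```

Call:
{"fn": "send_rows", "kwargs": {
  "dp": [
    [0,0,0.01],
    [0,0,0.01],
    [0,0,0.006],
    [0,0,0.005],
    [0,0,0]
  ],
  "spin": [0,0,0,0,0]
}}

```text
clock: 21.28
eef_pos: [0.4766, 0.1999, -0.0116]
tool_rot: [-0.0, 0.017, 1.0, -0.0]
wrist_force: [0.8, -0.0, 0.5]
finger_gap: 0.0497
grasp_force: 0.0
```

Call:
{"fn": "send_rows", "kwargs": {
  "dp": [
    [0,0,0],
    [0,0,0],
    [0,0,0],
    [0,0,0],
    [0,0,0]
  ],
  "spin": [0,0,0,0,0],
  "gripper": 0.025,
  "squeeze": 12
}}

```text
clock: 21.9
eef_pos: [0.477, 0.2, -0.0111]
tool_rot: [0.0, 0.017, 1.0, 0.0]
wrist_force: [-0.3, -0.1, 2.9]
finger_gap: 0.0342
grasp_force: 12.0
```

Call:
{"fn": "send_rows", "kwargs": {
  "dp": [
    [0,0,-0.01],
    [0,0,-0.03],
    [0,0,-0.04],
    [0,0,-0.04],
    [0,0,-0.02],
    [0,0,0]
  ],
  "spin": [0,0,0,0,0,0]
}}

```text
clock: 22.65
eef_pos: [0.4775, 0.2, 0.1297]
tool_rot: [0.001, 0.017, 1.0, 0.0]
wrist_force: [0.4, 0.6, -1.0]
finger_gap: 0.0339
grasp_force: 12.0
```

```bash
python3 - <<'E'
from h import *
go(.5366,-.2849,.127,87.4)
crop("scene",200,120,120,90,6,"pics/sa.png")
E
```

```text
psi 88.0 spin 0.6 (or -179.4) dp mm [ -81.  -481.7    2.7] tilt [0.0023 0.0002] clock 22.65 q7 0.66
```

View pics/sa.png

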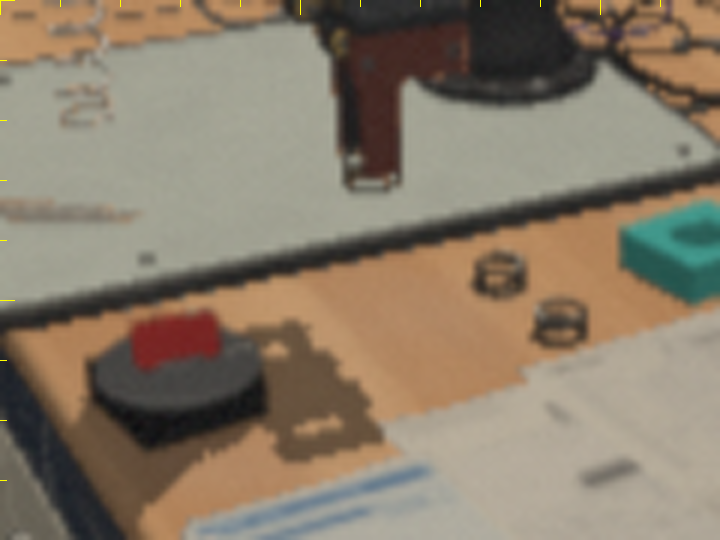

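The spring is held (gap 34 mm) and off the table, and the other two springs are undisturbed. Moving to pocket (−9,+35).

Call:
{"fn": "send_rows", "kwargs": {
  "dp": [
    [-0.003,-0.017,0],
    [-0.006,-0.0344,0],
    [-0.006,-0.0344,0],
    [-0.006,-0.0344,0],
    [-0.006,-0.0344,0],
    [-0.006,-0.0344,0],
    [-0.006,-0.0344,0],
    [-0.006,-0.0344,0],
    [-0.006,-0.0344,0],
    [-0.006,-0.0344,0],
    [-0.006,-0.0344,0],
    [-0.006,-0.0344,0],
    [-0.006,-0.0344,0],
    [-0.006,-0.0344,0],
    [-0.003,-0.0344,0],
    [0,0,0.02],
    [0,0,0.02],
    [0,0,0.01],
    [0,0,0]
  ],
  "spin": [0.6,0,0,0,0,0,0,0,0,0,0,0,0,0,0,0,0,0,0]
}}

```text
clock: 25.08
eef_pos: [0.5381, -0.3006, 0.0776]
tool_rot: [-0.001, 0.021, 1.0, 0.001]
wrist_force: [0.6, 0.5, 0.3]
finger_gap: 0.0341
grasp_force: 12.0
```

```bash
python3 - <<'E'
from h import *
go(.5366,-.2849,.0165,87.4); print(robot.read_state()["finger_gap"])
E
```

```text
psi 87.5 spin 0.1 (or -179.9) dp mm [ 2.2 15.5 61.1] tilt [-0.0017  0.0013] clock 25.075 q7 1.55
0.034099988386809006
```

Call:
{"fn": "send_rows", "kwargs": {
  "dp": [
    [0.0022,0.0155,0],
    [0,0,0.015],
    [0,0,0.015],
    [0,0,0.01],
    [0,0,0.006],
    [0,0,0]
  ],
  "spin": [0,0,0,0,0,0]
}}

```text
clock: 25.82
eef_pos: [0.5369, -0.2863, 0.0322]
tool_rot: [-0.0, 0.022, 1.0, 0.0]
wrist_force: [0.2, -0.8, -0.3]
finger_gap: 0.0344
grasp_force: 12.0
```

```bash
python3 - <<'E'
from h import *
go(.5366,-.2849,.0165,87.4); print(robot.read_state()["finger_gap"])
E
```

```text
psi 87.4 spin 0.0 (or -180.0) dp mm [ 0.3  1.4 15.7] tilt [-0.0007  0.0005] clock 25.825 q7 1.49
0.03435552387171997
```

Call:
{"fn": "send_rows", "kwargs": {
  "dp": [
    [0.0003,0.0014,0.003],
    [0,0,0.003],
    [0,0,0.003],
    [0,0,0.003],
    [0,0,0.002],
    [0,0,0.001],
    [0,0,0]
  ],
  "spin": [0,0,0,0,0,0,0]
}}

```text
clock: 26.7
eef_pos: [0.5369, -0.2849, 0.0177]
tool_rot: [-0.0, 0.022, 1.0, -0.0]
wrist_force: [1.0, 0.2, 0.1]
finger_gap: 0.0342
grasp_force: 12.0
```

Call:
{"fn": "send_rows", "kwargs": {
  "dp": [
    [0,0,0.001],
    [0,0,0]
  ],
  "spin": [0,0]
}}

```text
clock: 26.95
eef_pos: [0.537, -0.2849, 0.017]
tool_rot: [0.0, 0.022, 1.0, -0.0]
wrist_force: [-1.2, -0.3, 2.9]
finger_gap: 0.0342
grasp_force: 12.0
```

Contact came at TCP 17.0 mm, right at the expected floor height. Releasing and going for spring B.

Call:
{"fn": "send_rows", "kwargs": {
  "dp": [
    [0,0,0],
    [0,0,0],
    [0,0,0],
    [0,0,0],
    [0,0,-0.01],
    [0,0,-0.02],
    [0,0,-0.03],
    [0,0,-0.03],
    [0,0,-0.03],
    [0,0,0]
  ],
  "spin": [0,0,0,0,0,0,0,0,0,0],
  "gripper": 0.05
}}

```text
clock: 28.2
eef_pos: [0.5387, -0.2853, 0.1407]
tool_rot: [0.003, 0.022, 1.0, -0.001]
wrist_force: [-1.1, 0.6, -0.2]
finger_gap: 0.0499
grasp_force: 0.0
```

```bash
python3 - <<'E'
from h import *
im=imaging.snapshot("top")[:,:,::-1]; s2=imaging.snapshot("scene")[:,:,::-1]
springs(im,[(.607,.2185),(.603,.3025)]); springs(im,[(.5366,-.2849)],z=.04)
u,v=w2px("scene",[.55,-.32,.04]).astype(int)
a=s2[v-35:v+45,u-60:u+60]; u,v=w2px("scene",[.60,.25,.0]).astype(int); b=s2[v-35:v+45,u-60:u+60]
cv2.imwrite("pics/two.png",cv2.resize(np.vstack([a,b]),None,fx=3.6,fy=3.6,interpolation=cv2.INTER_CUBIC))
go(.607,.2185,.13,88)
E
```

```text
top bbox [199.  176.5] 13 14 [0.6072 0.2181 0.0095]
top bbox [172.  177.5] 13 14 [0.6026 0.302  0.0095]
top bbox [360. 197.] 23 19 [ 0.5441 -0.2846  0.04  ]
psi 87.4 spin -0.6 (or 179.4) dp mm [-52.5 505.7   7.1] tilt [ 0.0007 -0.0009] clock 28.3 q7 1.57
```

View pics/two.png

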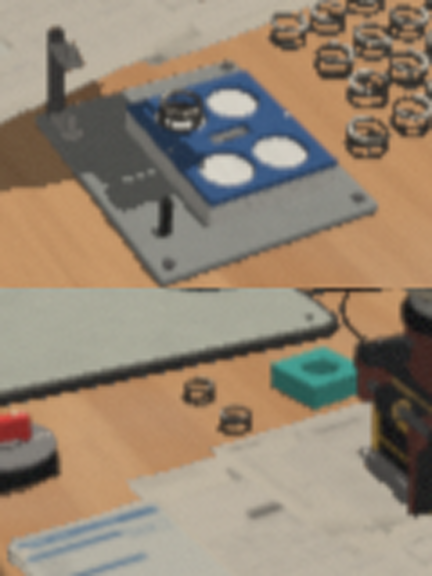

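Spring A sits flat in its pocket and springs B and C have not moved. On to B.

Call:
{"fn": "send_rows", "kwargs": {
  "dp": [
    [-0.0035,0.0337,0],
    [-0.0035,0.0337,0],
    [-0.0035,0.0337,0],
    [-0.0035,0.0337,0],
    [-0.0035,0.0337,0],
    [-0.0035,0.0337,0],
    [-0.0035,0.0337,0],
    [-0.0035,0.0337,0],
    [-0.0035,0.0337,0],
    [-0.0035,0.0337,0],
    [-0.0035,0.0337,0],
    [-0.0035,0.0337,0],
    [-0.0035,0.0337,0],
    [-0.0035,0.0337,0],
    [-0.0035,0.0337,0],
    [0,0,0.03],
    [0,0,0.03],
    [0,0,0.03],
    [0,0,0.02],
    [0,0,0]
  ],
  "spin": [-0.6,0,0,0,0,0,0,0,0,0,0,0,0,0,0,0,0,0,0,0]
}}

```text
clock: 30.8
eef_pos: [0.6057, 0.2179, 0.0249]
tool_rot: [-0.002, 0.017, 1.0, -0.001]
wrist_force: [0.5, -0.5, 0.3]
finger_gap: 0.0499
grasp_force: 0.0
```

```bash
python3 - <<'E'
from h import *
go(.607,.2185,-.0115,88)
E
```

```text
psi 88.1 spin 0.1 (or -179.9) dp mm [-1.4  0.7 36.3] tilt [-0.0033 -0.0011] clock 30.8 q7 0.66
```

Call:
{"fn": "send_rows", "kwargs": {
  "dp": [
    [-0.001,0.0005,0.012],
    [0,0,0.01],
    [0,0,0.008],
    [0,0,0.006],
    [0,0,0]
  ],
  "spin": [0,0,0,0,0]
}}

```text
clock: 31.42
eef_pos: [0.6077, 0.2188, -0.0097]
tool_rot: [-0.0, 0.017, 1.0, -0.0]
wrist_force: [-0.6, -0.8, 0.5]
finger_gap: 0.0503
grasp_force: 0.0
```

Call:
{"fn": "send_rows", "kwargs": {
  "dp": [
    [0,0,0],
    [0,0,0],
    [0,0,0],
    [0,0,0],
    [0,0,0]
  ],
  "spin": [0,0,0,0,0],
  "gripper": 0.025
}}

```text
clock: 32.05
eef_pos: [0.6083, 0.2191, -0.0089]
tool_rot: [0.0, 0.017, 1.0, 0.0]
wrist_force: [-0.3, -0.2, 2.6]
finger_gap: 0.0336
grasp_force: 12.0
```

Call:
{"fn": "send_rows", "kwargs": {
  "dp": [
    [0,0,-0.01],
    [0,0,-0.03],
    [0,0,-0.04],
    [0,0,-0.04],
    [0,0,-0.03],
    [0,0,0]
  ],
  "spin": [0,0,0,0,0,0]
}}

```text
clock: 32.8
eef_pos: [0.6092, 0.2198, 0.1437]
tool_rot: [0.002, 0.017, 1.0, 0.001]
wrist_force: [-0.2, -0.4, -0.5]
finger_gap: 0.0339
grasp_force: 12.0
```

```bash
python3 - <<'E'
from h import *
go(.5845,-.2871,.127,87.4)
E
```

```text
psi 88.0 spin 0.6 (or -179.4) dp mm [   1.7 -507.5   15.9] tilt [0.0043 0.0015] clock 32.8 q7 0.74
```

Call:
{"fn": "send_rows", "kwargs": {
  "dp": [
    [0,-0.0338,0],
    [0,-0.0338,0],
    [0,-0.0338,0],
    [0,-0.0338,0],
    [0,-0.0338,0],
    [0,-0.0338,0],
    [0,-0.0338,0],
    [0,-0.0338,0],
    [0,-0.0338,0],
    [0,-0.0338,0],
    [0,-0.0338,0],
    [0,-0.0338,0],
    [0,-0.0338,0],
    [0,-0.0338,0],
    [0,-0.0338,0],
    [0,0,0.03],
    [0,0,0.03],
    [0,0,0.02],
    [0,0,0.01],
    [0,0,0]
  ],
  "spin": [0.6,0,0,0,0,0,0,0,0,0,0,0,0,0,0,0,0,0,0,0]
}}

```text
clock: 35.3
eef_pos: [0.5856, -0.2872, 0.0503]
tool_rot: [-0.0, 0.022, 1.0, 0.0]
wrist_force: [-0.1, 0.0, 0.0]
finger_gap: 0.034
grasp_force: 12.0
```

```bash
python3 - <<'E'
from h import *
go(.5855,-.2871,.0191,87.4)
E
```

```text
psi 87.5 spin 0.1 (or -179.9) dp mm [ 0.1  0.1 31.2] tilt [-0.0008  0.0005] clock 35.3 q7 1.49
```

Call:
{"fn": "send_rows", "kwargs": {
  "dp": [
    [0,0,0.01],
    [0,0,0.007],
    [0,0,0.004],
    [0,0,0.003],
    [0,0,0.003],
    [0,0,0.0025],
    [0,0,0]
  ],
  "spin": [0,0,0,0,0,0,0]
}}

```text
clock: 36.17
eef_pos: [0.5856, -0.2875, 0.0211]
tool_rot: [-0.0, 0.022, 1.0, 0.0]
wrist_force: [0.8, 0.2, -0.7]
finger_gap: 0.0342
grasp_force: 12.0
```

Call:
{"fn": "send_rows", "kwargs": {
  "dp": [
    [0,0,0.001],
    [0,0,0.001],
    [0,0,0]
  ],
  "spin": [0,0,0]
}}

```text
clock: 36.55
eef_pos: [0.5857, -0.2876, 0.0192]
tool_rot: [-0.0, 0.022, 1.0, -0.0]
wrist_force: [0.1, 0.3, 0.3]
finger_gap: 0.0338
grasp_force: 12.0
```

Call:
{"fn": "send_rows", "kwargs": {
  "dp": [
    [0,0,0.001],
    [0,0,0]
  ],
  "spin": [0,0]
}}

```text
clock: 36.8
eef_pos: [0.5858, -0.2876, 0.019]
tool_rot: [0.0, 0.022, 1.0, -0.0]
wrist_force: [-2.7, -0.1, 5.8]
finger_gap: 0.0343
grasp_force: 12.1
```

Call:
{"fn": "send_rows", "kwargs": {
  "dp": [
    [0,0,0],
    [0,0,0],
    [0,0,0],
    [0,0,0],
    [0,0,-0.01],
    [0,0,-0.02],
    [0,0,-0.03],
    [0,0,-0.03],
    [0,0,-0.03],
    [0,0,0]
  ],
  "spin": [0,0,0,0,0,0,0,0,0,0],
  "gripper": 0.05
}}

```text
clock: 38.05
eef_pos: [0.5876, -0.2879, 0.1424]
tool_rot: [0.003, 0.022, 1.0, -0.001]
wrist_force: [0.8, -0.3, -0.1]
finger_gap: 0.05
grasp_force: 0.0
```

```bash
python3 - <<'E'
from h import *
im=imaging.snapshot("top")[:,:,::-1]; cv2.imwrite("pics/b_raw.png",im); cv2.imwrite("pics/b_scene.png",imaging.snapshot("scene")[:,:,::-1])
springs(im,[(.603,.3025)])
go(.603,.3025,.14,88)
E
```

```text
top bbox [171.5 177. ] 14 13 [0.6042 0.3036 0.0095]
psi 87.4 spin -0.6 (or 179.4) dp mm [  3.3 590.4  -1.5] tilt [ 0.0008 -0.0008] clock 38.15 q7 1.54
```

Call:
{"fn": "send_rows", "kwargs": {
  "dp": [
    [0,0.0347,0],
    [0,0.0347,0],
    [0,0.0347,0],
    [0,0.0347,0],
    [0,0.0347,0],
    [0,0.0347,0],
    [0,0.0347,0],
    [0,0.0347,0],
    [0,0.0347,0],
    [0,0.0347,0],
    [0,0.0347,0],
    [0,0.0347,0],
    [0,0.0347,0],
    [0,0.0347,0],
    [0,0.0347,0],
    [0,0.0347,0],
    [0,0.0347,0],
    [0,0,0.03],
    [0,0,0.03],
    [0,0,0]
  ],
  "spin": [-0.6,0,0,0,0,0,0,0,0,0,0,0,0,0,0,0,0,0,0,0]
}}

```text
clock: 40.65
eef_pos: [0.6043, 0.3006, 0.0748]
tool_rot: [-0.003, 0.017, 1.0, -0.002]
wrist_force: [0.8, -0.4, 0.5]
finger_gap: 0.0499
grasp_force: 0.0
```

```bash
python3 - <<'E'
from h import *
go(.603,.3028,-.0105,88)
E
```

```text
psi 88.1 spin 0.1 (or -179.9) dp mm [ 0.9  2.5 85.3] tilt [-0.0054 -0.003 ] clock 40.65 q7 0.59
```

Call:
{"fn": "send_rows", "kwargs": {
  "dp": [
    [0.002,0.0015,0.02],
    [0,0,0.025],
    [0,0,0.02],
    [0,0,0.01],
    [0,0,0.006],
    [0,0,0.003],
    [0,0,0]
  ],
  "spin": [0,0,0,0,0,0,0]
}}

```text
clock: 41.52
eef_pos: [0.6045, 0.3037, -0.0054]
tool_rot: [0.0, 0.017, 1.0, 0.0]
wrist_force: [1.1, 0.9, 0.2]
finger_gap: 0.0499
grasp_force: 0.0
```

Call:
{"fn": "send_rows", "kwargs": {
  "dp": [
    [0,0,0],
    [0,0,0],
    [0,0,0],
    [0,0,0],
    [0,0,0]
  ],
  "spin": [0,0,0,0,0],
  "gripper": 0.025
}}

```text
clock: 42.15
eef_pos: [0.6046, 0.3036, -0.0054]
tool_rot: [0.0, 0.017, 1.0, 0.0]
wrist_force: [-0.9, -0.8, 3.7]
finger_gap: 0.0327
grasp_force: 12.1
```

Call:
{"fn": "send_rows", "kwargs": {
  "dp": [
    [0,0,-0.01],
    [0,0,-0.03],
    [0,0,-0.04],
    [0,0,-0.04],
    [0,0,-0.03],
    [0,0,0]
  ],
  "spin": [0,0,0,0,0,0]
}}

```text
clock: 42.9
eef_pos: [0.6053, 0.3048, 0.1474]
tool_rot: [0.002, 0.017, 1.0, 0.001]
wrist_force: [-0.5, 0.7, -0.6]
finger_gap: 0.0253
grasp_force: 0.0
```

```bash
python3 - <<'E'
from h import *
go(.5334,-.3548,.142,87.4)
E
```

```text
psi 88.0 spin 0.6 (or -179.4) dp mm [  41.9 -662.1    3.5] tilt [0.0041 0.0024] clock 42.9 q7 0.63
```

The grip on C was too shallow and slipped. I'll open, look again, and go lower.

Call:
{"fn": "send_rows", "kwargs": {
  "dp": [
    [0,0,0],
    [0,0,0],
    [0,0,0],
    [0,0,0]
  ],
  "spin": [0,0,0,0],
  "gripper": 0.055
}}

```text
clock: 43.4
eef_pos: [0.6041, 0.3035, 0.1436]
tool_rot: [-0.0, 0.017, 1.0, -0.0]
wrist_force: [-0.0, 0.2, -0.9]
finger_gap: 0.0547
grasp_force: 0.0
```

```bash
python3 - <<'E'
from h import *
im=imaging.snapshot("top")[:,:,::-1]; s=imaging.snapshot("scene")[:,:,::-1]
springs(s,[(.603,.3025)],n="scene",r=9)
go(.603,.3028,-.0115,88)
u,v=w2px("top",[.603,.3,.01]).astype(int); a=im[v-25:v+25,u-25:u+25]
u,v=w2px("scene",[.603,.3,.01]).astype(int); b=s[v-25:v+25,u-25:u+25]
cv2.imwrite("pics/c2.png",cv2.resize(np.hstack([a,b]),None,fx=7,fy=7,interpolation=cv2.INTER_CUBIC))
E
```

```text
scene bbox [283. 165.] 19 19 [0.6038 0.3055 0.0095]
psi 88.0 spin 0.0 (or -180.0) dp mm [  1.1  -0.8 155.4] tilt [-0.0004 -0.0001] clock 43.5 q7 0.63
```

View pics/c2.png

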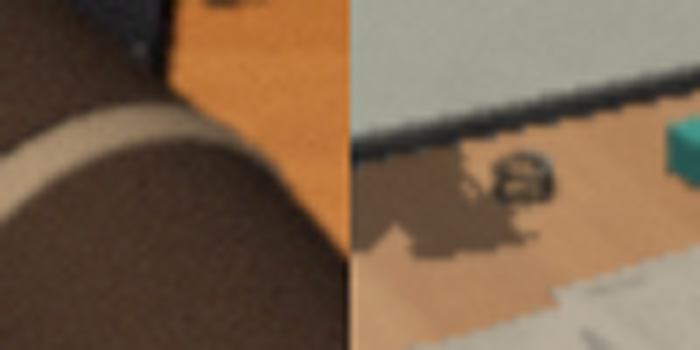

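```bash
python3 - <<'E'
from h import *
u,v=w2px("scene",[.603,.3,.01]).astype(int)
for p in((523,178),(523,180)): print(px2w("scene",u-25+(p[0]-350+.5)/7-.5,v-25+(p[1]+.5)/7-.5,.0095))
E
```

```text
[0.60123038 0.30684557 0.0095    ]
[0.60013328 0.30443738 0.0095    ]
```

Call:
{"fn": "send_rows", "kwargs": {
  "dp": [
    [0.0005,-0.0005,0.03],
    [0,0,0.035],
    [0,0,0.035],
    [0,0,0.025],
    [0,0,0.01],
    [0,0,0]
  ],
  "spin": [0,0,0,0,0,0]
}}

```text
clock: 44.25
eef_pos: [0.6036, 0.3031, 0.0091]
tool_rot: [-0.0, 0.017, 1.0, -0.0]
wrist_force: [0.4, 0.7, -0.1]
finger_gap: 0.0548
grasp_force: 0.0
```

Call:
{"fn": "send_rows", "kwargs": {
  "dp": [
    [0.0012,0.001,0.008],
    [0,0,0.007],
    [0,0,0.004],
    [0,0,0.003],
    [0,0,0]
  ],
  "spin": [0,0,0,0,0]
}}

```text
clock: 44.88
eef_pos: [0.6025, 0.304, -0.013]
tool_rot: [-0.0, 0.017, 1.0, -0.0]
wrist_force: [-0.2, -0.6, 0.1]
finger_gap: 0.0553
grasp_force: 0.0
```

Call:
{"fn": "send_rows", "kwargs": {
  "dp": [
    [0,0,0],
    [0,0,0],
    [0,0,0],
    [0,0,0],
    [0,0,0],
    [0,0,0]
  ],
  "spin": [0,0,0,0,0,0],
  "gripper": 0.025
}}

```text
clock: 45.62
eef_pos: [0.6027, 0.3042, -0.0126]
tool_rot: [0.0, 0.017, 1.0, 0.0]
wrist_force: [0.6, 0.1, 1.1]
finger_gap: 0.0342
grasp_force: 12.0
```

Call:
{"fn": "send_rows", "kwargs": {
  "dp": [
    [0,0,-0.01],
    [0,0,-0.03],
    [0,0,-0.04],
    [0,0,-0.04],
    [0,0,-0.03],
    [0,0,0]
  ],
  "spin": [0,0,0,0,0,0]
}}

```text
clock: 46.38
eef_pos: [0.6037, 0.3052, 0.1405]
tool_rot: [0.002, 0.017, 1.0, 0.001]
wrist_force: [0.3, 0.3, 0.1]
finger_gap: 0.0342
grasp_force: 12.0
```

```bash
python3 - <<'E'
from h import *
go(.5334,-.3548,.14,87.4)
E
```

```text
psi 88.0 spin 0.6 (or -179.4) dp mm [  40.3 -662.5   -1.3] tilt [0.0042 0.0023] clock 46.375 q7 0.62
```

Call:
{"fn": "send_rows", "kwargs": {
  "dp": [
    [0.0021,-0.0349,0],
    [0.0021,-0.0349,0],
    [0.0021,-0.0349,0],
    [0.0021,-0.0349,0],
    [0.0021,-0.0349,0],
    [0.0021,-0.0349,0],
    [0.0021,-0.0349,0],
    [0.0021,-0.0349,0],
    [0.0021,-0.0349,0],
    [0.0021,-0.0349,0],
    [0.0021,-0.0349,0],
    [0.0021,-0.0349,0],
    [0.0021,-0.0349,0],
    [0.0021,-0.0349,0],
    [0.0021,-0.0349,0],
    [0.0021,-0.0349,0],
    [0.0021,-0.0349,0],
    [0.0021,-0.0349,0],
    [0.0021,-0.0345,0],
    [0,0,0]
  ],
  "spin": [0.6,0,0,0,0,0,0,0,0,0,0,0,0,0,0,0,0,0,0,0]
}}

```text
clock: 48.88
eef_pos: [0.5315, -0.3595, 0.1354]
tool_rot: [-0.001, 0.025, 1.0, 0.0]
wrist_force: [0.0, 0.0, -1.4]
finger_gap: 0.034
grasp_force: 12.0
```

Call:
{"fn": "send_rows", "kwargs": {
  "dp": [
    [0,0,0.01],
    [0,0,0.03],
    [0,0,0.03],
    [0,0,0.02],
    [0,0,0],
    [0,0,0]
  ],
  "spin": [0,0,0,0,0,0]
}}

```text
clock: 49.62
eef_pos: [0.5344, -0.3559, 0.0481]
tool_rot: [0.001, 0.022, 1.0, -0.0]
wrist_force: [0.5, -0.6, 0.3]
finger_gap: 0.0341
grasp_force: 12.0
```

```bash
python3 - <<'E'
from h import *
go(.5334,-.3548,.0154,87.4)
E
```

```text
psi 87.5 spin 0.1 (or -179.9) dp mm [ 1.   1.  32.7] tilt [ 0.0011 -0.0003] clock 49.625 q7 1.62
```

Call:
{"fn": "send_rows", "kwargs": {
  "dp": [
    [0.0005,0.001,0.01],
    [0,0,0.007],
    [0,0,0.004],
    [0,0,0.003],
    [0,0,0.003],
    [0,0,0.003],
    [0,0,0]
  ],
  "spin": [0,0,0,0,0,0,0]
}}

```text
clock: 50.5
eef_pos: [0.533, -0.3551, 0.017]
tool_rot: [-0.0, 0.022, 1.0, 0.0]
wrist_force: [-0.3, 0.9, -0.1]
finger_gap: 0.0341
grasp_force: 12.0
```

Call:
{"fn": "send_rows", "kwargs": {
  "dp": [
    [0,0,0.001],
    [0,0,0.001],
    [0,0,0.001],
    [0,0,0]
  ],
  "spin": [0,0,0,0]
}}

```text
clock: 51.0
eef_pos: [0.5332, -0.3553, 0.0153]
tool_rot: [0.0, 0.022, 1.0, -0.0]
wrist_force: [-3.2, 0.8, 8.2]
finger_gap: 0.0343
grasp_force: 12.1
```

Floor contact at the expected height. Releasing and checking the nest.

Call:
{"fn": "send_rows", "kwargs": {
  "dp": [
    [0,0,0],
    [0,0,0],
    [0,0,0],
    [0,0,0],
    [0,0,-0.01],
    [0,0,-0.03],
    [0,0,-0.04],
    [0,0,-0.05],
    [0,0,-0.05],
    [0,0,0],
    [0,0,0]
  ],
  "spin": [0,0,0,0,0,0,0,0,0,0,0],
  "gripper": 0.05
}}

```text
clock: 52.38
eef_pos: [0.5328, -0.3552, 0.1943]
tool_rot: [-0.0, 0.022, 1.0, -0.0]
wrist_force: [-0.3, 0.5, -1.4]
finger_gap: 0.0499
grasp_force: 0.0
```

```bash
python3 - <<'E'
from h import *
s=imaging.snapshot("scene")[:,:,::-1]
u,v=w2px("scene",[.55,-.32,.04]).astype(int); a=s[v-30:v+30,u-50:u+50]
u,v=w2px("scene",[.68,0,.08]).astype(int); b=s[v-30:v+30,u-50:u+50]; print(u-50,v-30)
t=imaging.snapshot("top")[:,:,::-1]; c=t[125:185,230:330]
cv2.imwrite("pics/chk.png",np.vstack([cv2.resize(x,(500,300),interpolation=cv2.INTER_CUBIC) for x in(a,b)]))
cv2.imwrite("pics/gate_top_raw.png",t)
# gate by fit of known points, top0
go(.68,-.0115,.16,178)
E
```

```text
289 146
psi 87.4 spin 89.4 (or -90.6) dp mm [348.4 135.6  33.8] tilt [-0.0018  0.0009] clock 52.475 q7 1.71
```

View pics/chk.png

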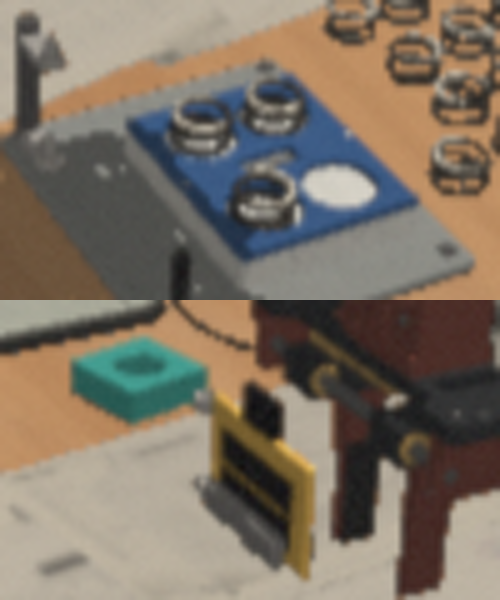

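```bash
python3 - <<'E'
from h import *
u,v=w2px("scene",[.55,-.32,.04]).astype(int)
s=lambda X:np.round((w2px("scene",X)-[u-50,v-30]+.5)*5-.5,0)
for X in((.5366,-.2849),(.5845,-.2871),(.5334,-.3548)):
    print("centre",s([*X,.0375]),"top",s([*X,.047]),"bot",s([*X,.034]))
im=cv2.imread("pics/gate_top_raw.png")
cv2.imwrite("pics/nest3.png",np.hstack([cv2.resize(im[170:215,345:400],None,fx=7,fy=7,interpolation=cv2.INTER_CUBIC),cv2.resize(im[135:180,250:305],None,fx=7,fy=7,interpolation=cv2.INTER_CUBIC)]))
E
```

```text
centre [201. 130.] top [202. 116.] bot [201. 135.]
centre [273. 108.] top [274.  95.] bot [272. 113.]
centre [266. 200.] top [267. 186.] bot [265. 205.]
```

View pics/nest3.png

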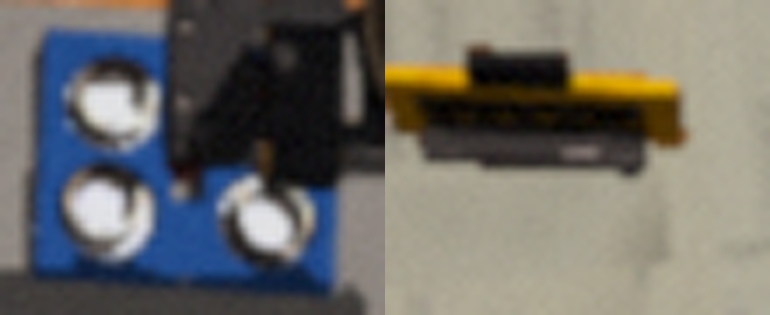

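All three springs sit in pockets, one at nest crop (112,100), one at (108,208) and one at (268,222), each concentric with its pocket. Next is the gate: spin 89.4°, then move above the tab.

Call:
{"fn": "send_rows", "kwargs": {
  "dp": [
    [0,0,0],
    [0,0,0],
    [0,0,0],
    [0,0,0],
    [0,0,0],
    [0,0,0],
    [0,0,0],
    [0,0,0],
    [0,0,0],
    [0.0348,0.0135,0.002],
    [0.0348,0.0135,0.002],
    [0.0348,0.0135,0.002],
    [0.0348,0.0135,0.002],
    [0.0348,0.0135,0.002],
    [0.0348,0.0135,0.002],
    [0.0348,0.0135,0.002],
    [0.0348,0.0135,0.002],
    [0.0348,0.0135,0.002],
    [0.0348,0.0135,0.002],
    [0,0,0]
  ],
  "spin": [9.94,9.94,9.94,9.94,9.94,9.94,9.94,9.94,9.94,0,0,0,0,0,0,0,0,0,0,0]
}}

```text
clock: 54.98
eef_pos: [0.6798, -0.0076, 0.1724]
tool_rot: [-0.002, 0.718, 0.697, -0.0]
wrist_force: [0.7, 0.6, -0.6]
finger_gap: 0.0499
grasp_force: 0.0
```

```bash
python3 - <<'E'
from h import *
go(.680,-.011,.085,-2); 
E
```

```text
psi -1.7 spin 0.3 (or -179.7) dp mm [-3.6  0.5 87.3] tilt [-0.0027  0.0024] clock 54.975 q7 -0.30
```

Call:
{"fn": "send_rows", "kwargs": {
  "dp": [
    [-0.0036,0.0005,0.02],
    [0,0,0.025],
    [0,0,0.01],
    [0,0,0.008],
    [0,0,0.008],
    [0,0,0.008],
    [0,0,0.005],
    [0,0,0.003],
    [0,0,0]
  ],
  "spin": [0.3,0,0,0,0,0,0,0,0]
}}

```text
clock: 56.1
eef_pos: [0.6806, -0.0157, 0.0872]
tool_rot: [-0.0, 0.721, 0.693, -0.0]
wrist_force: [0.4, 0.6, -0.3]
finger_gap: 0.0498
grasp_force: 0.0
```

Call:
{"fn": "send_rows", "kwargs": {
  "dp": [
    [0,0,0],
    [0,0,0],
    [0,0,0],
    [0,0,0],
    [0,0,0],
    [0,0,0],
    [0,0,0]
  ],
  "spin": [0,0,0,0,0,0,0],
  "gripper": 0.002,
  "squeeze": 40
}}

```text
clock: 56.98
eef_pos: [0.6806, -0.0158, 0.0873]
tool_rot: [0.0, 0.721, 0.693, -0.0]
wrist_force: [0.4, -0.2, 1.7]
finger_gap: 0.0099
grasp_force: 40.0
```

```bash
python3 - <<'E'
from h import *
s=robot.read_state(); print(s["eef_pos"],s["wrist_force"],s["moment"],s["finger_gap"]);go(.68,-.011,.2,-2)
E
```

```text
[ 0.6806363  -0.01578716  0.08728821] [ 0.39386969 -0.22709226  1.70376281] [-0.06327878 -0.02814935  0.02769979] 0.009885105296725469
psi -2.3 spin -0.3 (or 179.7) dp mm [   4.8   -0.8 -112.7] tilt [ 0.     -0.0001] clock 56.975 q7 -0.34
```

Gate tab gripped (9.9 mm). Lifting straight out of the stand.

Call:
{"fn": "send_rows", "kwargs": {
  "dp": [
    [0,0,-0.003],
    [0,0,-0.005],
    [0,0,-0.008],
    [0,0,-0.01],
    [0,0,-0.01],
    [0,0,-0.015],
    [0,0,-0.02],
    [0,0,-0.02],
    [0,0,-0.02],
    [0,0,0],
    [0,0,0]
  ],
  "spin": [0,0,0,0,0,0,0,0,0,0,0]
}}

```text
clock: 58.35
eef_pos: [0.6803, -0.0159, 0.1977]
tool_rot: [-0.0, 0.721, 0.693, -0.0]
wrist_force: [-0.3, -0.1, -2.3]
finger_gap: 0.0098
grasp_force: 40.0
```

```bash
python3 - <<'E'
from h import *
s=robot.read_state(); print(s["eef_pos"],s["wrist_force"],s["finger_gap"]);go(.37,-.32,.2,-2.6)
E
```

```text
[ 0.68027788 -0.01589854  0.19773481] [-0.33427253 -0.1126226  -2.26377321] 0.009830085796335241
psi -2.3 spin 0.3 (or -179.7) dp mm [-317.9 -296.2   -1.9] tilt [-0.0008 -0.0003] clock 58.35 q7 -0.29
```

Call:
{"fn": "send_rows", "kwargs": {
  "dp": [
    [-0.0106,-0.01,0],
    [-0.0212,-0.0198,0],
    [-0.0212,-0.0198,0],
    [-0.0212,-0.0198,0],
    [-0.0212,-0.0198,0],
    [-0.0212,-0.0198,0],
    [-0.0212,-0.0198,0],
    [-0.0212,-0.0198,0],
    [-0.0212,-0.0198,0],
    [-0.0212,-0.0198,0],
    [-0.0212,-0.0198,0],
    [-0.0212,-0.0198,0],
    [-0.0212,-0.0198,0],
    [-0.0212,-0.0198,0],
    [-0.0212,-0.0198,0],
    [-0.0106,-0.0098,0],
    [0,0,0],
    [0,0,0]
  ],
  "spin": [0.3,0,0,0,0,0,0,0,0,0,0,0,0,0,0,0,0,0]
}}

```text
clock: 60.6
eef_pos: [0.3702, -0.319, 0.1982]
tool_rot: [-0.0, 0.723, 0.691, 0.0]
wrist_force: [0.4, 0.1, -1.2]
finger_gap: 0.0101
grasp_force: 40.0
```

Call:
{"fn": "send_rows", "kwargs": {
  "dp": [
    [0,0,0.015],
    [0,0,0.02],
    [0,0,0.02],
    [0,0,0.015],
    [0,0,0.004],
    [0,0,0],
    [0,0,0]
  ],
  "spin": [0,0,0,0,0,0,0]
}}

```text
clock: 61.48
eef_pos: [0.3699, -0.3201, 0.1248]
tool_rot: [0.001, 0.723, 0.691, 0.0]
wrist_force: [1.2, -0.2, -1.2]
finger_gap: 0.0099
grasp_force: 40.0
```

```bash
python3 - <<'E'
from h import *
s=robot.read_state(); print(s["eef_pos"],s["wrist_force"],s["finger_gap"]);go(.37,-.32,.123,-2.6)
im=imaging.snapshot("scene")[:,:,::-1]; t=imaging.snapshot("top")[:,:,::-1]
cv2.imwrite("pics/g_scene_raw.png",im); cv2.imwrite("pics/g_top_raw.png",t)
u,v=w2px("scene",[.41,-.28,.08]).astype(int);print(u,v)
a=cv2.resize(im[v-50:v+50,u-65:u+65],None,fx=6,fy=6,interpolation=cv2.INTER_CUBIC); print(u-65,v-50)
cv2.imwrite("pics/g1.png",a)
E
```

```text
[ 0.36991022 -0.32012984  0.12482451] [ 1.23151033 -0.18844461 -1.23604709] 0.009897748192638483
psi -2.6 spin -0.0 (or 180.0) dp mm [0.1 0.1 1.8] tilt [ 0.0009 -0.0007] clock 61.475 q7 0.42
307 241
242 191
```

View pics/g1.png

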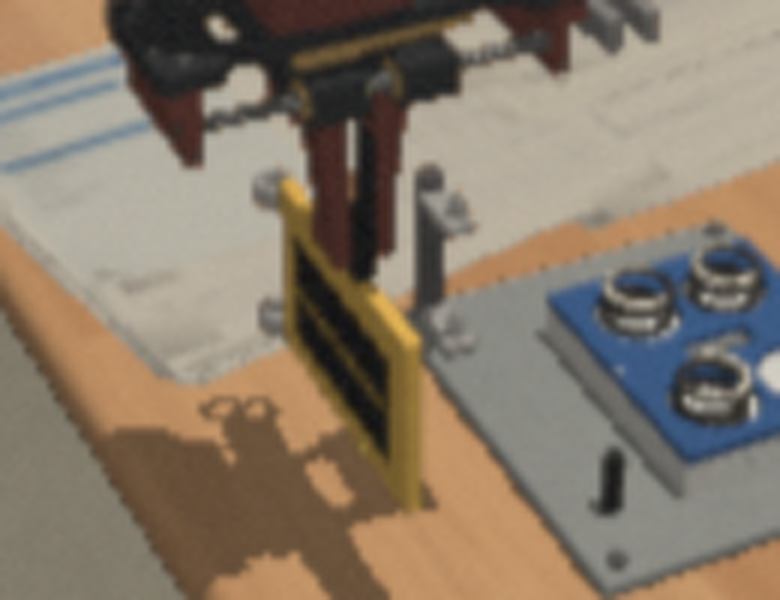

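View 14 shows the gate held upright in front of the cell: upper knuckle at crop (269,190), lower at (275,317), the free edge of the leaf from (418,345) to (418,508), upper pin at (456,205), lower pin at (452,330). Comparing these with the model numerically.

```bash
python3 - <<'E'
from h import *
T=np.array([.3699,-.3201,.1248]); a=np.radians(-2.6); X=np.array([np.cos(a),np.sin(a),0]);Y=np.array([-np.sin(a),np.cos(a),0])
inv=lambda X:np.round((w2px("scene",X)-[242,191]+.5)*6-.5,0)
for d in(.002,.0045,.007):
    H=T+(d+.077)*Y; H[2]=T[2]-.0743
    e=lambda x,y,z:H+x*X+y*Y+[0,0,z]
    print(d,"uk",inv(e(0,0,.076)),"lk",inv(e(0,0,.006)),"free top near/far",inv(e(-.004,-.143,.09)),inv(e(.004,-.143,.09)),"free bot",inv(e(-.004,-.143,.002)),inv(e(.004,-.143,.002)),"hinge side top",inv(e(0,-.013,.09)))
P=[.4625,-.2414]
for z in(.018,.032,.0865,.1005): print("pin",z,inv([*P,z]))
im=cv2.imread("pics/g_top_raw.png"); h=cv2.cvtColor(im,cv2.COLOR_BGR2HSV)
m=(h[...,0]>18)&(h[...,0]<34)&(h[...,1]>150)&(h[...,2]>100)
u,v=w2px("top",[.37,-.32,.14]).astype(int); ys,xs=np.nonzero(m[v-30:v+30,u-45:u+45]); xs=xs+u-45; ys=ys+v-30
print(len(xs),xs.min(),xs.max(),ys.min(),ys.max())
for u_ in(xs.min()-.5,xs.max()+.5):
    vv=ys[np.abs(xs-u_)<2].min(); print("edge",u_,vv,px2w("top",u_,vv,.1405))
for d in(.0045,):
    H=T+(d+.077)*Y; print("pred leaf ends",H-.013*Y,H-.143*Y)
E
```

```text
0.002 uk [281. 195.] lk [285. 323.] free top near/far [412. 355.] [431. 349.] free bot [412. 526.] [429. 520.] hinge side top [292. 184.]
0.0045 uk [279. 193.] lk [283. 320.] free top near/far [410. 351.] [428. 346.] free bot [409. 522.] [427. 516.] hinge side top [290. 181.]
0.007 uk [277. 190.] lk [281. 317.] free top near/far [407. 348.] [425. 342.] free bot [407. 518.] [424. 513.] hinge side top [287. 178.]
pin 0.018 [456. 334.]
pin 0.032 [456. 311.]
pin 0.0865 [458. 216.]
pin 0.1005 [458. 191.]
46 352 366 251 254
edge 351.5 251 [ 0.37626286 -0.24744224  0.1405    ]
edge 366.5 252 [ 0.37401789 -0.28872966  0.1405    ]
pred leaf ends [ 0.37300736 -0.25167052  0.1248    ] [ 0.36711018 -0.38153669  0.1248    ]
```

```bash
cat > prof.py <<'E'
from h import *
from scipy.ndimage import map_coordinates
def prof(n,im,pts):
    h=im.astype(float); q=np.array([w2px(n,p) for p in pts])
    y=(h[...,2]+h[...,1])/2-h[...,0]   # yellowness (bgr)
    return map_coordinates(y,[q[:,1],q[:,0]],order=1)
def cross(s,p):  # 50% crossing
    lo,hi=p[:15].mean(),p.max() if p[-15:].mean()>p[:15].mean() else p.max()
    b=min(p[0],p[-1]); t=(b+p.max())/2; i=np.nonzero(np.diff(np.sign(p-t)))[0]; return np.round(s[i]*1000,1)
E
python3 - <<'E'
from prof import *
T=np.array([.3699,-.3201,.1248]); a=np.radians(-2.6); X=np.array([np.cos(a),np.sin(a),0]);Y=np.array([-np.sin(a),np.cos(a),0])
t=cv2.imread("pics/g_top_raw.png"); s=cv2.imread("pics/g_scene_raw.png"); t0=cv2.imread("pics/top0_raw.png")
ss=np.linspace(.045,.085,161)
for dx in(-.003,0,.002): print("top hinge end (exp d+64):",dx,cross(ss,prof("top",t,[T+k*Y+dx*X+[0,0,.1405-T[2]] for k in ss])))
ss=np.linspace(-.085,-.045,161)
for z in(.065,.08,.1,.12,.13): print("scene free end far (exp d-66):",z,cross(ss,prof("scene",s,[T+k*Y+.004*X+[0,0,z-T[2]] for k in ss])))
ss=np.linspace(-.02,.02,161)
for k in(-.06,-.05,-.04,.045,.05,.055): print("scene? top x profile at",k,cross(ss,prof("top",t,[T+k*Y+q*X+[0,0,.1405-T[2]] for q in ss])))
# in the stand
T0=np.array([.6806,-.0158,.103]); a=np.radians(-2.3); X=np.array([np.cos(a),np.sin(a),0]);Y=np.array([-np.sin(a),np.cos(a),0])
s1=np.linspace(-.09,.09,721)
for dx in(-.003,0,.003): print("stand ends",dx,cross(s1,prof("top",t0,[T0+k*Y+dx*X for k in s1])))
for k in(-.05,-.04,.04,.05): print("stand x at",k,cross(ss,prof("top",t0,[T0+k*Y+q*X for q in ss])))
E
```

```text
top hinge end (exp d+64): -0.003 [71.3]
top hinge end (exp d+64): 0 [71.]
top hinge end (exp d+64): 0.002 [70.8]
scene free end far (exp d-66): 0.065 [-53.]
scene free end far (exp d-66): 0.08 [-55.2]
scene free end far (exp d-66): 0.1 [-55.]
scene free end far (exp d-66): 0.12 [-55.2]
scene free end far (exp d-66): 0.13 [-52.8]
scene? top x profile at -0.06 [-2.]
scene? top x profile at -0.05 [-8.2]
scene? top x profile at -0.04 [-13.  18.]
scene? top x profile at 0.045 [-3.   4.5]
scene? top x profile at 0.05 [-4.8  4.8]
scene? top x profile at 0.055 [-4.  5.]Traceback (most recent call last):
  File "<stdin>", line 13, in <module>
  File "prof.py", line 4, in prof
    h=im.astype(float); q=np.array([w2px(n,p) for p in pts])
                                    ~~~~^^^^^
  File "h.py", line 9, in w2px
    p=imaging.camera_params(n); x=p["camera_matrix"]@(p["R"]@np.asarray(X,float)+p["t"]); return x[:2]/x[2]
ValueError: time passes only in moves, steps and waits
```

```bash
sed -i 's/^def ray/import functools\n_cp=functools.lru_cache(None)(imaging.camera_params)\ndef ray/; s/p=imaging.camera_params(n)/p=_cp(n)/' h.py
python3 - <<'E'
from prof import *
t0=cv2.imread("pics/top0_raw.png"); ss=np.linspace(-.02,.02,161)
T0=np.array([.6806,-.0158,.103]); a=np.radians(-2.3); X=np.array([np.cos(a),np.sin(a),0]);Y=np.array([-np.sin(a),np.cos(a),0])
s1=np.linspace(-.09,.09,721)
for dx in(-.003,0,.003): print("stand ends",dx,cross(s1,prof("top",t0,[T0+k*Y+dx*X for k in s1])))
for k in(-.05,-.04,.04,.05): print("stand x at",k,cross(ss,prof("top",t0,[T0+k*Y+q*X for q in ss])))
d=.0072; a=np.radians(-2.62); Y=np.array([-np.sin(a),np.cos(a)])
print("target TCP xy", np.array([.4625,-.2414])-(.077+d)*Y)
go(*(np.array([.4625,-.2414])-(.077+d)*Y),.123,-2.6)
E
```

```text
stand ends -0.003 [-57.5 -13.7  29.5  70.2]
stand ends 0 [-57.7 -13.7  29.8  70.8]
stand ends 0.003 [-56.7 -14.   31.   69. ]
stand x at -0.05 [-3.2  4.5]
stand x at -0.04 [-3.8  6.2]
stand x at 0.04 [-5.   5.3]
stand x at 0.05 [-4.   4.5]
target TCP xy [ 0.45865108 -0.32551198]
psi -2.6 spin -0.0 (or 180.0) dp mm [-1.3 89.   1.9] tilt [ 0.0008 -0.0008] clock 61.575 q7 0.42
```

Both pictures give a tab offset of about 7.5 mm. Bringing the gate in level from the front.

Call:
{"fn": "send_rows", "kwargs": {
  "dp": [
    [-0.0016,0.012,0],
    [0,0.015,0],
    [0,0.015,0],
    [0,0.015,0],
    [0,0.012,0],
    [0,0.01,0],
    [0,0.0068,0],
    [0,0.003,0],
    [0,0,0],
    [0,0,0]
  ],
  "spin": [0,0,0,0,0,0,0,0,0,0]
}}

```text
clock: 62.82
eef_pos: [0.4577, -0.3257, 0.1242]
tool_rot: [-0.0, 0.723, 0.691, -0.0]
wrist_force: [-0.0, -0.1, -1.7]
finger_gap: 0.0094
grasp_force: 40.0
```

```bash
python3 - <<'E'
from prof import *
go(.4584,-.3258,.1235,-2.6)
s=robot.read_state(); print(s["wrist_force"],s["finger_gap"]); T=s["eef_pos"]
t=imaging.snapshot("top")[:,:,::-1]; cv2.imwrite("pics/g2_top.png",t); cv2.imwrite("pics/g2_scene.png",imaging.snapshot("scene")[:,:,::-1])
a=np.radians(-2.6); X=np.array([np.cos(a),np.sin(a),0]);Y=np.array([-np.sin(a),np.cos(a),0]); zt=T[2]-.0743+.09
ss=np.linspace(.045,.085,161)
for dx in(-.002,0,.002): print("hinge end",cross(ss,prof("top",t,[T+k*Y+dx*X+[0,0,zt-T[2]] for k in ss])))
ss=np.linspace(-.02,.02,161)
for k in(.045,.05,.055,.06): print("x",k,cross(ss,prof("top",t,[T+k*Y+q*X+[0,0,zt-T[2]] for q in ss])))
E
```

```text
psi -2.6 spin -0.0 (or 180.0) dp mm [-0.1  0.7  0.7] tilt [-0.0003 -0.0001] clock 62.825 q7 0.31
[-0.03626929 -0.12120667 -1.70488246] 0.009434041190315642
hinge end [71.3]
hinge end [71.3]
hinge end [71.3]
x 0.045 [-4.5  3.8]
x 0.05 [-4.5  4. ]
x 0.055 [-4.8  4.5]
x 0.06 [-5.2  4.5]
```

Call:
{"fn": "send_rows", "kwargs": {
  "dp": [
    [0,0.0007,0.004],
    [0,0,0.004],
    [0,0,0.004],
    [0,0,0.003],
    [0,0,0]
  ],
  "spin": [0,0,0,0,0]
}}

```text
clock: 63.55
eef_pos: [0.4586, -0.3255, 0.1089]
tool_rot: [-0.0, 0.723, 0.691, -0.0]
wrist_force: [0.3, 0.2, -2.3]
finger_gap: 0.0097
grasp_force: 40.0
```

Call:
{"fn": "send_rows", "kwargs": {
  "dp": [
    [0,0,0.001],
    [0,0,0.001],
    [0,0,0.001],
    [0,0,0.001],
    [0,0,0]
  ],
  "spin": [0,0,0,0,0]
}}

```text
clock: 64.18
eef_pos: [0.4587, -0.3256, 0.1052]
tool_rot: [-0.0, 0.723, 0.691, -0.0]
wrist_force: [-0.9, -0.3, -1.9]
finger_gap: 0.0097
grasp_force: 40.0
```

Already below the pin-tip contact height with no force. Continuing slowly.

Call:
{"fn": "send_rows", "kwargs": {
  "dp": [
    [0,0,0.001],
    [0,0,0.001],
    [0,0,0.001],
    [0,0,0.001],
    [0,0,0]
  ],
  "spin": [0,0,0,0,0]
}}

```text
clock: 64.8
eef_pos: [0.4587, -0.3256, 0.1012]
tool_rot: [-0.0, 0.723, 0.691, -0.0]
wrist_force: [0.1, -0.6, -2.2]
finger_gap: 0.0099
grasp_force: 40.0
```

Call:
{"fn": "send_rows", "kwargs": {
  "dp": [
    [0,0,0.001],
    [0,0,0.001],
    [0,0,0.001],
    [0,0,0.001],
    [0,0,0]
  ],
  "spin": [0,0,0,0,0]
}}

```text
clock: 65.42
eef_pos: [0.4588, -0.3256, 0.0972]
tool_rot: [-0.0, 0.723, 0.691, -0.0]
wrist_force: [0.0, 0.2, -1.5]
finger_gap: 0.0096
grasp_force: 40.0
```

Call:
{"fn": "send_rows", "kwargs": {
  "dp": [
    [0,0,0.001],
    [0,0,0.001],
    [0,0,0.001],
    [0,0,0]
  ],
  "spin": [0,0,0,0]
}}

```text
clock: 65.92
eef_pos: [0.4588, -0.3256, 0.0942]
tool_rot: [-0.0, 0.723, 0.691, -0.0]
wrist_force: [0.2, 0.3, -2.3]
finger_gap: 0.0101
grasp_force: 40.0
```

Call:
{"fn": "send_rows", "kwargs": {
  "dp": [
    [0,0,0.001],
    [0,0,0.001],
    [0,0,0]
  ],
  "spin": [0,0,0]
}}

```text
clock: 66.3
eef_pos: [0.4588, -0.3256, 0.0922]
tool_rot: [-0.0, 0.723, 0.691, 0.0]
wrist_force: [0.4, -1.2, -1.7]
finger_gap: 0.0099
grasp_force: 40.0
```

Call:
{"fn": "send_rows", "kwargs": {
  "dp": [
    [0,0,0.0005],
    [0,0,0.0005],
    [0,0,0]
  ],
  "spin": [0,0,0]
}}

```text
clock: 66.68
eef_pos: [0.4591, -0.3261, 0.0918]
tool_rot: [0.001, 0.723, 0.691, -0.0]
wrist_force: [-1.2, -2.1, 5.8]
finger_gap: 0.0096
grasp_force: 40.0
```

Contact at TCP 92 mm, exactly the predicted seat height. Releasing and backing off upward.

Call:
{"fn": "send_rows", "kwargs": {
  "dp": [
    [0,0,0],
    [0,0,0],
    [0,0,0],
    [0,0,0],
    [0,0,-0.005],
    [0,0,-0.01],
    [0,0,-0.02],
    [0,0,-0.03],
    [0,0,-0.03],
    [0,0,-0.02],
    [0,0,0],
    [0,0,0]
  ],
  "spin": [0,0,0,0,0,0,0,0,0,0,0,0],
  "gripper": 0.05
}}

```text
clock: 68.18
eef_pos: [0.4584, -0.3255, 0.2057]
tool_rot: [-0.0, 0.723, 0.691, -0.0]
wrist_force: [-0.6, -0.5, -0.2]
finger_gap: 0.0502
grasp_force: 0.0
```

Call:
{"fn": "send_rows", "kwargs": {
  "dp": [
    [-0.02,-0.03,0],
    [-0.02,-0.04,0],
    [-0.02,-0.04,0],
    [-0.02,-0.04,0],
    [0,0,0],
    [0,0,0]
  ],
  "spin": [0,0,0,0,0,0]
}}

```text
clock: 68.92
eef_pos: [0.3056, -0.3981, 0.2057]
tool_rot: [-0.0, 0.723, 0.691, 0.0]
wrist_force: [0.6, 0.8, 0.7]
finger_gap: 0.0501
grasp_force: 0.0
```

```bash
python3 - <<'E'
from prof import *
t=imaging.snapshot("top")[:,:,::-1]; s=imaging.snapshot("scene")[:,:,::-1]
cv2.imwrite("pics/f_top.png",t); cv2.imwrite("pics/f_scene.png",s)
a=np.radians(-2.62); X=np.array([np.cos(a),np.sin(a),0]);Y=np.array([-np.sin(a),np.cos(a),0])
G=np.array([.4590,-.3183,.108])   # leaf top plane when seated, at gate_grip xy
ss=np.linspace(-.085,.085,681)
print("leaf ends (exp -66, 64)",cross(ss,prof("top",t,[G+k*Y for k in ss])))
sx=np.linspace(-.02,.02,161)
for k in(-.06,-.05,-.04,.04,.05,.06): print("x at",k,cross(sx,prof("top",t,[G+k*Y+q*X for q in sx])))
sz=np.linspace(-.03,.03,241)
for k in(-.06,-.05,.05): print("scene top edge z (exp 0) at",k,cross(sz,prof("scene",s,[G+k*Y-.004*X+[0,0,q] for q in sz])))
print(robot.read_state()["clock"])
E
```

```text
leaf ends (exp -66, 64) [-80.2 -65.2 -28.5  19.   60.7]
x at -0.06 [-6.   2.2]
x at -0.05 [-6.2  2. ]
x at -0.04 [-6.   2.5]
x at 0.04 [-4.8  4. ]
x at 0.05 [-4.5  4.5]
x at 0.06 [-5.   4.2]
scene top edge z (exp 0) at -0.06 [3.5]
scene top edge z (exp 0) at -0.05 [-20.2   2. ]
scene top edge z (exp 0) at 0.05 [-6.7  7.5]
69.025
```

```bash
python3 - <<'E'
from h import *
t=cv2.imread("pics/f_top.png"); hs=cv2.cvtColor(t,cv2.COLOR_BGR2HSV)
r=cv2.imread("pics/gate_top_raw.png")
for X in((.5366,-.2849),(.5845,-.2871),(.5334,-.3548),(.5813,-.357)):
    u,v=np.round(w2px("top",[*X,.04])).astype(int); sl=np.s_[v-9:v+10,u-9:u+10]
    k=(hs[sl][...,2]<105)&(hs[sl][...,1]<120); ys,xs=np.nonzero(k)
    print(X,"diff",np.abs(t[sl].astype(int)-r[sl]).mean().round(1),"dark",k.sum(),(px2w("top",xs.mean()+u-9,ys.mean()+v-9,.04)[:2].round(4) if k.sum() else None))
# cover disc: red knob centroid
red=((hs[...,0]<8)|(hs[...,0]>172))&(hs[...,1]>170)&(hs[...,2]>90)
u,v=w2px("top",[.359,.236,.064]).astype(int); ys,xs=np.nonzero(red[v-12:v+13,u-12:u+13]); print("knob",px2w("top",xs.mean()+u-12,ys.mean()+v-12,.064))
E
```

```text
(0.5366, -0.2849) diff 10.9 dark 45 [ 0.5419 -0.2814]
(0.5845, -0.2871) diff 12.9 dark 51 [ 0.5868 -0.2866]
(0.5334, -0.3548) diff 23.7 dark 44 [ 0.5278 -0.3511]
(0.5813, -0.357) diff 104.7 dark 1 [ 0.5986 -0.3655]
knob [0.35872836 0.23409246 0.064     ]
```

```bash
python3 - <<'E'
from h import *
for f in("gate_top_raw","f_top"):
  t=cv2.imread(f"pics/{f}.png"); g=cv2.cvtColor(t,cv2.COLOR_BGR2GRAY)
  print(f)
  for X in((.5366,-.2849),(.5845,-.2871),(.5334,-.3548)):
    u,v=np.round(w2px("top",[*X,.034])).astype(int); print(u,v); print(g[v-8:v+8,u-9:u+10])
E
```

```text
gate_top_raw
360 200
[[ 67  75  77  75  71  73  73  65  62  68  73  75  80  78  75  73  69  52
   30]
 [ 66  77  75  71  72  69  64  54  43  42  49  56  62  68  70  72  71  53
   27]
 [ 67  74  75  70  75  84  73  42  33  29  33  43  46  50  66  74  73  63
   42]
 [ 68  73  70  75 102 111  97  95  95  81  54  42  36  42  57  68  73  70
   61]
 [ 68  72  70  91 121 130 160 188 186 156 107  74  43  75  92  77  71  75
   92]
 [ 72  68  65 116 154 178 210 222 220 209 192 139  69 138 156 106  69  73
  109]
 [ 75  72  70 134 180 205 223 225 226 222 218 175  96 157 193 141  80  75
   92]
 [ 72  68  60 127 188 216 224 225 227 226 223 178 109 169 205 161  86  71
   79]
 [ 73  72  57  97 164 210 221 225 226 223 222 178 140 192 216 166  86  73
   73]
 [ 73  70  57  63 127 180 211 224 224 226 223 194 184 209 216 166  81  73
   74]
 [ 72  72  65  54  83 144 198 220 216 213 220 210 195 206 216 162  78  72
   72]
 [ 74  73  73  64  60  92 139 178 182 185 183 173 188 211 192 125  80  74
   73]
 [ 69  73  74  71  64  66  74  99 111 116 132 166 203 206 154  86  68  71
   74]
 [ 72  76  73  72  70  73 
[... 6048 characters left out ...]
 210 209 210 191 146  87  74 150 139  71  67
   78]
 [ 67  69  75  55  58 155 204 212 210 211 210 191 136  75 139 134  66  64
   79]
 [ 69  64  73  55  47 121 186 210 213 211 211 208 157  85 123 115  61  61
   74]
 [ 66  70  70  56  31  75 165 204 210 210 209 205 155 108 111  78  58  67
   84]
 [ 65  69  65  55  34  42 110 168 192 207 206 186 139 110  93  62  64  67
   86]
 [ 66  67  67  60  46  33  46  87 126 145 147 155 153 122  84  63  65  66
   86]
 [ 62  66  62  62  60  49  25  33  43  55  70 103 127 110  78  62  65  69
   84]
 [ 67  68  64  67  66  55  41  38  39  40  45  66  80  77  67  67  64  65
   87]
 [ 65  66  64  65  68  64  57  55  59  55  61  63  68  65  66  67  65  67
   87]]
```

```bash
python3 - <<'E'
from h import *
im=cv2.imread("pics/g_scene_raw.png"); g=cv2.cvtColor(im,cv2.COLOR_BGR2GRAY)
th=np.linspace(0,2*np.pi,60)
for X in((.5366,-.2849),(.5845,-.2871),(.5334,-.3548)):
    P=np.array([w2px("scene",[X[0]+.018*np.cos(a),X[1]+.018*np.sin(a),z]) for a in th for z in(.034,.047)])
    lo=np.round((P.min(0)-[242,191]+.5)*6,0);hi=np.round((P.max(0)-[242,191]+.5)*6,0); print(X,"pred bbox in g1 crop",lo,hi)
E
```

```text
(0.5366, -0.2849) pred bbox in g1 crop [600. 268.] [677. 336.]
(0.5845, -0.2871) pred bbox in g1 crop [686. 243.] [763. 309.]
(0.5334, -0.3548) pred bbox in g1 crop [675. 349.] [757. 422.]
```

All three springs match flat, seated silhouettes in the picture, to within about 3 mm. The gate and cover check out and the arm is clear, so I'm handing in.

```bash
python3 -c "
from plant import robot
print(robot.sign_off())"
```

```text
the job is handed in; nothing more can be done
None
```

I handed the job in at about 69 s of the 210 s allowed: the cover is on its black rest, all three springs present are flat in pockets, and the gate is down on both hinge pins and closed. The final pictures and contact heights agree with this, but no verdict came back after the hand-in.

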